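Set out glaze tests under the photo lamp

ROBOT

A 6-joint arm with a two-finger parallel gripper is mounted at the origin on the work surface. World frame = base frame: x ahead of the robot, y to its left, z up, the work surface at z = 0. Lengths are in m, angles in rad, forces in N, time in s.
With the tool pointing down it reaches from about 0.375 to 0.975 m from the base axis. Payload 3.8 kg.
Tool frame: the origin (TCP) lies at the very end of the fingers, on their centre line; the grasp point (between the pads) lies 19 mm behind it; z points along the fingers, y is the direction in which the jaws open and shut (so a half turn about z gives the same grasp; the last joint's range is limited). The gripper opens to 85 mm and grips with 20 to 120 N. Pads are 22 mm wide; open, the fingers measure 114 mm over their backs; the gripper's body (76 mm by 85 mm) begins 54 mm behind the grasp point. The pads swing forward as they close: fully open they stand 13 mm farther back than shut.
Start: joints at [-1.31, 0.264, 1.604, -0, 1.274, -0.037], TCP at [0.198, -0.645, 0.231] pointing down, gripper open.
Joint ranges: [-2.63, 2.63], [-0.94, 2.18], [0.31, 2.57], [-1.31, 4.45], [0, 2.66], [-2.55, 2.55]. Speed limits (rad/s): [2.57, 2.57, 3.14, 3.14, 3.14, 3.14].

INTERFACE

Orientations are given as a rotation vector (axis times angle).
In Python, from workcell import read_state, read_camera, camera_info, finish_job gives the robot as it stands. The module is installed in compiled form; this text tells all that it offers.
- The arm moves only by the tool play_rows, never from a script. Its argument "motion" is a list of rows, each a list of 5 numbers: the shift along the tool's x, y, z in units of 1000 mm (1.0 is 1000 mm), then the turn about the tool's z in units of 2 pi rad (1.0 is 2 pi rad), then the finger opening in mm, from 0 to 85.4. A call has 1 to 5 rows; each row shifts and turns the commanded pose from where the row before left it, along the tool's axes as they then stand; what a row does not reach is not made up. A row lasts 1/8 s, in which the tool goes at most 62.5 mm and 10.7 degrees, less where a joint would pass 70% of its speed; a pose out of reach is approached as far as the arm can. A call with a number of a shift or a turn outside -1 to 1 is refused whole. A call with a gripper value outside its range is refused whole. The fingers move at their own pace and stop on an object; "squeeze" is the grip in N (left out, the last holds). Time passes only in rows, so rows that do not move let the fingers close. It gives the time, the measured TCP pose, the force and the opening at its end, in the units of the state.
- read_state(): the state, without advancing time (a new reading comes with each control period).
- read_camera(name): name is "scene" or "top" or "wrist"; returns the picture (480x640x3 uint8, red, green, blue); there is no depth.
- camera_info(name): a dict with "intrinsics" (3x3 intrinsics, pixels), "pose" (4x4, takes a point from camera to world coordinates). Camera axes: x right, y down, z forward; pixel columns grow to the right and rows downward; lengths in m; the calibration is good to about 2 mm. A picture is of the moment at which its call begins: read the wrist's pose just before it. camera_info takes no time and is no camera call; for the wrist camera it gives the pose at the moment of the call.
- finish_job(): hands the job in, once; it reports no verdict.
The state is a dict: "time": time; "q": joint angles; "joint_vel": joint speeds; "joint_torque": joint torques, N m; "tool_pos": TCP position; "tcp_rot": TCP orientation; "wrist_force": force on the tool from outside, world axes, zero at the start; "torque": the same for the moment, N m; "width": opening from 0.0 (shut) to 1.0 (fully open).
Only numpy, scipy, OpenCV 4.12 (cv2) and the standard library are available. Lean on these libraries where they do the work, as an engineer would, in place of code of your own. Each camera call takes 0.05 s, during which the arm holds its last target. There are 200 camera calls.

TASK

Get the photo corner ready: first clear the brush off the grey photo board into the blue brush tray, then draw the lamp up on its telescoping mast until the lock button clicks out. Next stand every glaze test tile and square bud vase from the ware board on the photo board, upright, the tiles with their glazed faces turned towards the lamp. Last, turn the lamp's inner brightness knob so that its white line points at the orange dot, without disturbing the outer colour ring or the other things about.

Things in the scene. Friction and masses are not known exactly. Their poses are not given: they have to be found in the camera images.
- lamp: Photo lamp, fixed. Black base 270 x 140 x 40 mm (x, y, z), origin at the centre of its underside. The mast stands at x = +85 mm, the two-part dial on top of the base at x = -85 mm (y = 0 for both). The lamp shines to its -y side, over the photo board. A square outer tube, 24 mm, reaches up to 150 mm height.
- mast (a joint): How far the lamp's telescoping mast is drawn out, m: about 0 to 0.03 at the start; 0.081 at its upper stop. It rises straight up with the head. Friction (about 5 N) keeps it where it is left; drawing it up takes some 9 N.
- lock (a joint): Lock button of the mast, m: 0 while it is held in by the outer tube, 0.007 when it has sprung out. It springs out of a hole near the top of the outer tube (+x side, orange, 7 mm across) by itself over the last 5 mm of the mast's travel, and then holds the mast up.
- head_top (a point): Centre of the top of the lamp head, the black LED head on the mast: 130 mm long (x), 34 mm thick (y), 60 mm high, this point on its upper face; its axes are the lamp's. About 225 mm above the table with the mast in, 306 mm drawn out. The head can be gripped across its thickness from above. Its white front looks to the lamp's -y.
- dimmer (a joint): Brightness knob, the inner, upper of the two concentric controls, rad, 0 to 4.712, clockwise positive seen from above; stays where it is left (drag 0.03 N m). The white line on its top points 2.356 rad counterclockwise of the lamp's +x at reading 0; at 2.356 it points along the lamp's +x, at the orange dot on the base. 1.0 to 1.5 at the start.
- dimmer_grip (a point): On the brightness knob's axis at the height to grip it, 79 mm above the table. The knob is a bar 40 mm long, 14 mm wide (black), from 57 to 88.5 mm above the table; this point's x axis lies along the bar and points to the white line's end.
- ring_mark (a point): Blue mark on the outer ring, the colour ring around the foot of the brightness knob: grey, 64 mm across, from 40 to 53.5 mm above the table; this point 28 mm from the common axis, on its upper face. It turns easily when touched, and must be left as it is set.
- photo_board: Grey photo board, a fixed flat plate 220 x 270 x 6 mm (x, y, z); origin at the centre of its underside.
- ware_board: Plywood ware board, a fixed flat plate 240 x 360 x 6 mm (x, y, z) on which the finished pieces stand at the start; origin at the centre of its underside.
- brush_tray: Brush tray, a fixed blue ceramic open tray 100 x 270 x 28 mm (x, y, z) outside, walls and floor 5 mm; origin at the centre of its underside.
- brush: Flat glaze brush, 178 mm long, loose, 0.05 kg, lying on the photo board at the start. Origin on its underside, near its balance point. Along +x: wooden handle 16 mm wide, 10 mm high, from x = -88 to +17 mm (grip it across at x = -10 mm); steel ferrule 26 mm wide, 12 mm high, to +47 mm; dark bristles to +90 mm.
- brush_tip (a point): Bristle end of the brush, 88 mm along its +x from the origin, 6 mm above the underside.
- brush_end (a point): Handle end of the brush, 86 mm along its -x from the origin, 6 mm above the underside.
- tile_green: Glaze test tile, terracotta with a celadon green glazed face, loose, about 0.2 kg. Foot 64 x 64 x 12 mm (x, y, z); along its middle an upright slab 11 mm thick (x), 64 mm wide (y), its top 92 mm above the underside. Origin at the centre of the underside; the glazed face looks to +x, the other is bare; z up. Stands on the ware board at the start, or is absent (None).
- tile_blue: Glaze test tile, terracotta with a dark blue glazed face, loose, about 0.2 kg. Foot 64 x 64 x 12 mm (x, y, z); along its middle an upright slab 11 mm thick (x), 64 mm wide (y), its top 92 mm above the underside. Origin at the centre of the underside; the glazed face looks to +x, the other is bare; z up. Stands on the ware board at the start, or is absent (None).
- tile_amber: Glaze test tile, terracotta with an amber glazed face, loose, about 0.2 kg. Foot 64 x 64 x 12 mm (x, y, z); along its middle an upright slab 11 mm thick (x), 64 mm wide (y), its top 92 mm above the underside. Origin at the centre of the underside; the glazed face looks to +x, the other is bare; z up. Stands on the ware board at the start, or is absent (None).
- vase_white: White glazed square bud vase, 100 mm high, loose, about 0.22 kg: body 62 x 62 mm and 46 mm high, above it a square neck 26 mm wide (in x and y) from 58 to 94 mm height, lip 32 mm wide at the top. Origin at the centre of its underside, x and y square to its sides, z up. Stands on the ware board at the start, or is absent (None).
- vase_pink: Pink glazed square bud vase, 100 mm high, loose, about 0.22 kg: body 62 x 62 mm and 46 mm high, above it a square neck 26 mm wide (in x and y) from 58 to 94 mm height, lip 32 mm wide at the top. Origin at the centre of its underside, x and y square to its sides, z up. Stands on the ware board at the start, or is absent (None).
- squeeze_bottle: Blue glaze bottle, 52 mm across, 130 mm high, standing on the ware board among the pieces; origin at the centre of its underside. Not part of the job.
- mixing_bowl: White bowl, 124 mm across, 55 mm high; origin at the centre of its underside. Not part of the job.
- brush_crock: Pale green crock, 76 mm across, 90 mm high, with brushes standing to about 175 mm; origin at the centre of its underside. Not part of the job.
- water_cup: Blue ceramic cup, 68 mm across, 70 mm high; origin at the centre of its underside. Not part of the job.

How it is judged:
By the outcome, as a careful person would: the job done as asked, in the order asked, and still so for the second after the job is handed in, with the robot touching nothing.
Of tile_green, tile_blue, tile_amber, vase_white, vase_pink only 3 to 5 are there at a start; the rules pass over those that are not, and their reading is None.
At some moment in a run one of tile_green, tile_blue, tile_amber may be knocked a few centimetres aside while the robot is not near it.
Once in a run the grip may slacken for a moment while it holds something.
It also fails if it takes over 208 s, if anything falls off the work surface, if the arm or the gripper's body presses on something with over 40 N, if the wrist force passes 120 N, or if a joint passes its speed limit or range.

## Working session

There is one attempt and no reset: what is moved stays moved. The work goes in short steps, Python scripts to look and compute and a tool call to move; the robot and the scene stay as the last step left them, time stands still between calls to the robot, and variables do not carry over. Pictures are saved under pics/ and viewed, about 12 in all and at most 16, crops included, and the job is handed in when it is done.

Besides the shell and the picture viewer there is one more tool, called after "Emit:" by a JSON object that holds its "name" and its "arguments", one argument or row to a line. play_rows: Moves the arm, as the interface text tells. Shifts and turns lie within -1 to 1; 1 stands for 1000 mm of shift or 2 pi rad of turn. Its arguments: {"type":"object","properties":{"motion":{"type":"array","items":{"type":"array","items":{"type":"number"}}},"squeeze":{"type":"number"}},"required":["motion"]}

```bash
mkdir -p pics; ls; python3 - <<'E'
from workcell import *
import cv2,numpy as np
np.set_printoptions(precision=4,suppress=True)
print(read_state())
for n in("scene","top","wrist"):
    i=camera_info(n);print(n,i["intrinsics"],i["pose"])
    im=read_camera(n);cv2.imwrite(f"pics/{n}0.png",im[:,:,::-1])
E
```

```text
pics
{'time': 0.0, 'q': array([-1.3099,  0.2648,  1.6054, -0.    ,  1.2737, -0.0369]), 'joint_vel': array([ 0.0017,  0.0001, -0.0004, -0.0007,  0.0009,  0.0003]), 'joint_torque': array([ -0.0003, -51.5118, -36.7314,  -0.0003,   0.0128,  -0.    ]), 'tool_pos': array([ 0.1979, -0.6446,  0.23  ]), 'tcp_rot': array([-3.1046, -0.4657,  0.0004]), 'wrist_force': array([-0.9201, -1.0728,  0.0904]), 'torque': array([-0.013 , -0.0291, -0.0502]), 'width': 0.9983784744118686}
scene [[458.7949   0.     323.0091]
 [  0.     458.7949 239.3102]
 [  0.       0.       1.    ]] [[ 0.8543  0.4473 -0.2647  0.9053]
 [ 0.5196 -0.7227  0.4558 -0.6515]
 [ 0.0126 -0.5269 -0.8499  1.2183]
 [ 0.      0.      0.      1.    ]]
top [[455.0687   0.     316.6392]
 [  0.     455.0687 235.3624]
 [  0.       0.       1.    ]] [[-0.0067 -0.9935  0.1139  0.4203]
 [-0.9998  0.0085  0.0156 -0.0853]
 [-0.0165 -0.1137 -0.9934  1.3415]
 [ 0.      0.      0.      1.    ]]
wrist [[389.273    0.     322.1253]
 [  0.     389.273  244.9364]
 [  0.       0.       1.    ]] [[ 0.2936 -0.923  -0.2488  0.2602]
 [-0.9559 -0.2837 -0.0755 -0.6258]
 [-0.001   0.26   -0.9656  0.3728]
 [ 0.      0.      0.      1.    ]]
```

View pics/top0.png

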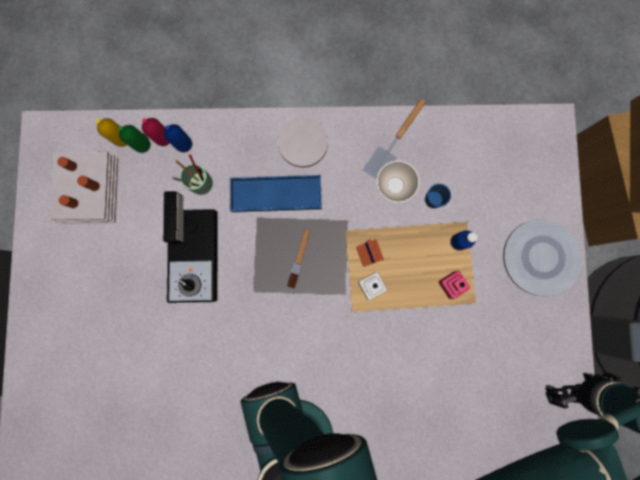

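View pics/scene0.png

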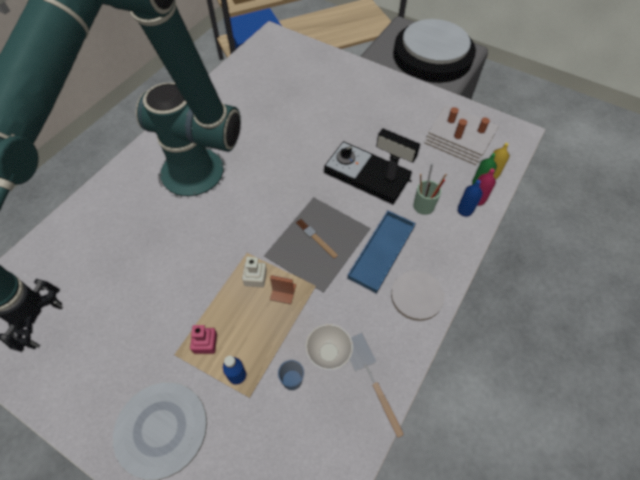

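Top view shows: photo board centre about (301,256), brush on it with its handle end at (306,230) and bristles at (293,284), tray at (276,194), lamp at (192,255), dial at (190,285). On the ware board are a tile at (370,252), the white vase at (372,287), the pink vase at (455,285) and the bottle at (463,240). Only 3 pieces are present.

```bash
cat > h.py <<'E'
from workcell import *
import cv2,numpy as np
from scipy.spatial.transform import Rotation as R
np.set_printoptions(precision=4,suppress=True)
def px2w(info,px,z):
    K,T=info["intrinsics"],info["pose"]
    px=np.atleast_2d(np.array(px,float)); n=len(px)
    d=(T[:3,:3]@np.linalg.inv(K)@np.c_[px,np.ones(n)].T).T
    o=T[:3,3]; z=np.broadcast_to(z,(n,))
    return o+d*((z-o[2])/d[:,2])[:,None]
def w2px(info,p):
    K,T=info["intrinsics"],info["pose"]
    q=(np.atleast_2d(p)-T[:3,3])@T[:3,:3]; u=q@K.T
    return u[:,:2]/u[:,2:]
def yaw(s):  # world direction (deg) of tool y axis and x axis
    M=R.from_rotvec(s["tcp_rot"]).as_matrix()
    return M,np.degrees(np.arctan2(M[1,1],M[0,1]))
def plan(p,yawy=None,s=None):
    """shift in tool axes to world TCP p (tool y axis yaw in deg, mod 180)"""
    s=s or read_state(); M,a=yaw(s)
    d=M.T@(np.array(p)-s["tool_pos"])
    t=0 if yawy is None else ((yawy-a+90)%180-90)
    print("now",s["tool_pos"],"yawy %.1f q6 %.2f t %.2f w %.3f"%(a,s["q"][5],s["time"],s["width"]),"shift",d,"turn(tool z) %.4f = %.1f deg"%(-t/360,-t))
    return d,-t/360
def snap(name,fn=None):
    i=camera_info(name); im=read_camera(name)
    if fn: cv2.imwrite("pics/"+fn,im[:,:,::-1])
    return i,im
E
python3 - <<'E'
from h import *
i=camera_info("top")
def P(n,px,z): print(n,px2w(i,px,z)[:,:2].round(3).tolist())
P("pboard",[(258,218),(348,220),(346,294),(254,292)],.006)
P("ware",[(347,229),(467,222),(475,304),(352,311)],.006)
P("tray",[(230,178),(321,176),(321,210),(231,212)],.028)
P("brush tip/end",[(292,286),(306,230)],.012)
P("lamp base",[(168,302),(216,301),(217,210)],.04)
P("dial",[(189,285)],.0885)
P("head",[(165,192),(181,192),(182,242),(164,242)],.24)
P("tile top",[(370,252)],.098)
P("vases,bottle",[(372,286),(459,285),(470,238)],[.106,.106,.136])
P("bowl,cup,crock",[(398,181),(438,195),(197,180)],[.05,.07,.09])
im=cv2.imread("pics/top0.png")
cv2.imwrite("pics/c1.png",cv2.resize(im[160:320,150:490],None,fx=2.35,fy=2.35,interpolation=cv2.INTER_CUBIC))
M,a=yaw(read_state());print(M,a)
E
```

```text
pboard [[0.627, 0.11], [0.618, -0.157], [0.401, -0.148], [0.409, 0.12]]
ware [[0.592, -0.154], [0.609, -0.508], [0.37, -0.52], [0.352, -0.165]]
tray [[0.744, 0.191], [0.747, -0.079], [0.645, -0.078], [0.642, 0.186]]
brush tip/end [[0.425, 0.008], [0.589, -0.033]]
lamp base [[0.382, 0.36], [0.384, 0.223], [0.646, 0.225]]
dial [[0.43, 0.286]]
head [[0.658, 0.307], [0.658, 0.267], [0.533, 0.261], [0.533, 0.306]]
tile top [[0.516, -0.211]]
vases,bottle [[0.423, -0.214], [0.424, -0.447], [0.548, -0.473]]
bowl,cup,crock [[0.724, -0.301], [0.678, -0.409], [0.724, 0.271]]
[[ 0.956   0.2934 -0.0004]
 [ 0.2934 -0.956   0.0017]
 [ 0.0001 -0.0018 -1.    ]] -72.93913550786787
```

View pics/c1.png

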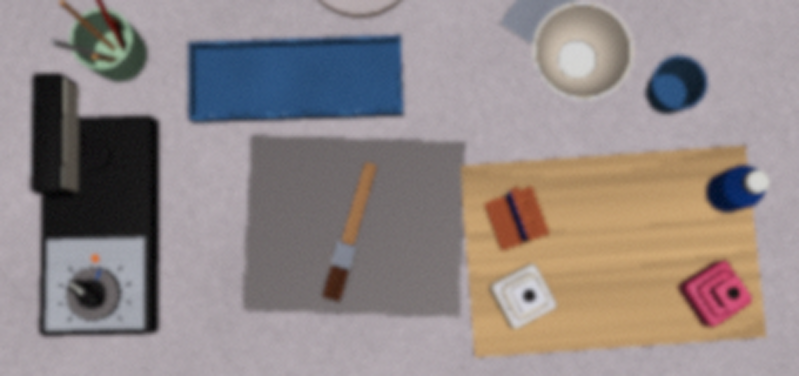

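Emit:
{"name": "play_rows", "arguments": {
  "motion": [
    [0.05,-0.034,-0.01,0,85],
    [0.05,-0.034,-0.01,0,85],
    [0.05,-0.034,-0.01,0,85],
    [0.05,-0.034,-0.01,0,85],
    [0.05,-0.034,-0.01,0,85]
  ],
  "squeeze": 40
}}

```text
time: 0.78
tool_pos: [0.388, -0.4077, 0.2814]
tcp_rot: [-3.107, -0.465, -0.0]
wrist_force: [1.2, -0.0, 0.3]
width: 0.995
```

Emit:
{"name": "play_rows", "arguments": {
  "motion": [
    [0.05,-0.034,-0.01,0,85],
    [0.04,-0.034,-0.01,0,85],
    [0,0,0,0.0235,85],
    [0,0,0,0.0235,85],
    [0,0,0,0,85]
  ]
}}

```text
time: 1.4
tool_pos: [0.4532, -0.3176, 0.301]
tcp_rot: [-3.141, -0.007, 0.001]
wrist_force: [0.1, 0.1, 0.5]
width: 0.995
```

```bash
python3 - <<'E'
from h import *
s=read_state();plan([.515,-.015,.3],76,s);print(s["wrist_force"])
i,im=snap("wrist","w1.png");print(i["pose"])
np.save("w1.npy",i["pose"])
E
```

```text
now [ 0.4532 -0.3176  0.301 ] yawy -89.7 q6 0.91 t 1.40 w 0.995 shift [ 0.0632 -0.3023  0.001 ] turn(tool z) 0.0396 = 14.3 deg
[0.1467 0.0631 0.4533]
[[ 0.0048 -0.9656 -0.2601  0.5184]
 [-1.     -0.0044 -0.0023 -0.3174]
 [ 0.0011  0.2602 -0.9656  0.4436]
 [ 0.      0.      0.      1.    ]]
```

View pics/w1.png

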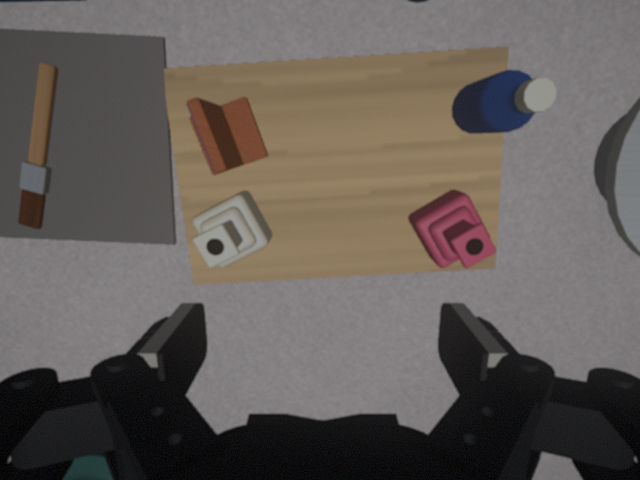

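```bash
python3 - <<'E'
from h import *
i=camera_info("wrist"); im=cv2.imread("pics/w1.png")
a=cv2.resize(im[85:285,175:285],None,fx=3,fy=3,interpolation=cv2.INTER_CUBIC)
b=cv2.resize(im[85:285,400:510],None,fx=3,fy=3,interpolation=cv2.INTER_CUBIC)
cv2.imwrite("pics/c2.png",np.hstack([a,b]))
p=px2w(i,[(47,65),(30,226),(34,178)],.014);print(p)
print(np.degrees(np.arctan2(*(p[1]-p[0])[1::-1])),np.linalg.norm(p[1]-p[0]))
print("ware/board",px2w(i,[(166,69),(507,48),(495,268),(193,284),(164,37),(175,244)],.006)[:,:2])
E
```

```text
[[ 0.5903 -0.0382  0.014 ]
 [ 0.4229  0.0108  0.014 ]
 [ 0.4765 -0.0038  0.014 ]]
163.71117735932253 0.17444227206309132
ware/board [[ 0.5885 -0.1557]
 [ 0.6104 -0.5071]
 [ 0.3732 -0.5235]
 [ 0.3511 -0.1645]
 [ 0.6186 -0.1566]
 [ 0.4006 -0.1476]]
```

View pics/c2.png

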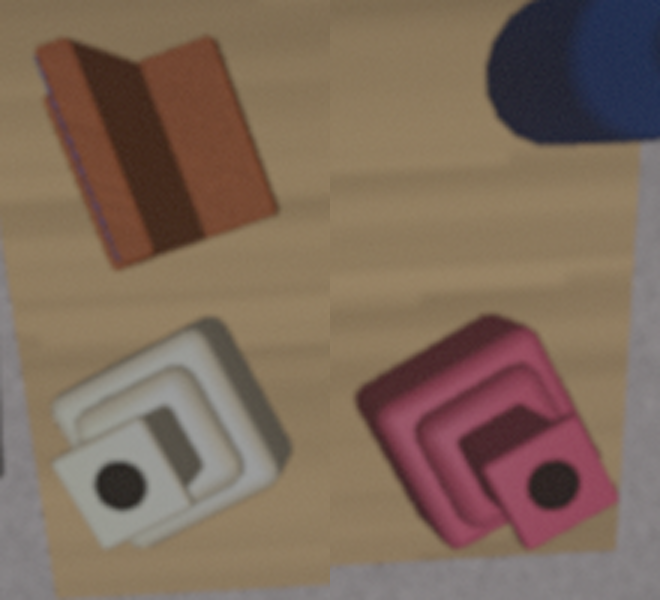

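Emit:
{"name": "play_rows", "arguments": {
  "motion": [
    [0.0128,-0.06,0.0,0,85],
    [0.0128,-0.06,0,0,85],
    [0.0128,-0.06,0,0,85],
    [0.0128,-0.06,0,0,85],
    [0.0128,-0.06,0,0,85]
  ]
}}

```text
time: 2.08
tool_pos: [0.5166, -0.0163, 0.3013]
tcp_rot: [3.141, 0.007, 0.001]
wrist_force: [0.5, -0.4, -1.0]
width: 0.998
```

Emit:
{"name": "play_rows", "arguments": {
  "motion": [
    [0,0,0.055,0.023,60],
    [0,0,0.055,0.023,60],
    [0,0,0.05,0,60],
    [0,0,0.0,0,60],
    [0,0,0,0,60]
  ]
}}

```text
time: 2.7
tool_pos: [0.5177, -0.0182, 0.143]
tcp_rot: [-3.109, 0.448, -0.003]
wrist_force: [0.5, 0.0, -0.3]
width: 0.704
```

```bash
python3 - <<'E'
from h import *
c=camera_info("wrist"); c["pose"]=np.load("w1.npy")
def q(n,px,z):
    p=px2w(c,np.array(px)/3+[175,85],z)[:,:2]
    e=[np.degrees(np.arctan2(*(p[(k+1)%4]-p[k])[::-1])) for k in range(4)]
    print(n,p.mean(0),"edges",np.round(e,1),np.round([np.linalg.norm(p[(k+1)%4]-p[k]) for k in range(4)],4))
q("tile",[(38,48),(68,38),(152,254),(118,268)],.098)
q("white",[(54,460),(140,416),(190,500),(108,548)],.106)
q("pink",np.array([(485,465),(572,415),(617,497),(530,549)])+[345,0],.106)
s=read_state();plan([.5173,-.0169,.009],73.7,s);print(s["wrist_force"])
i,im=snap("wrist","w2.png")
E
```

```text
tile [ 0.5208 -0.219 ] edges [ -72.7 -161.4  111.8   16.8] [0.009  0.0623 0.011  0.0631]
white [ 0.4264 -0.2229] edges [ -63.  -152.4  120.8   27.2] [0.0297 0.029  0.0299 0.031 ]
pink [ 0.4273 -0.4545] edges [ -57.7 -146.9  124.1   31.5] [0.0287 0.0299 0.0296 0.0309]
now [ 0.5177 -0.0182  0.143 ] yawy -106.4 q6 1.77 t 2.70 w 0.704 shift [-0.0011 -0.0011  0.134 ] turn(tool z) -0.0002 = -0.1 deg
[ 0.5367  0.0146 -0.2804]
```

View pics/w2.png

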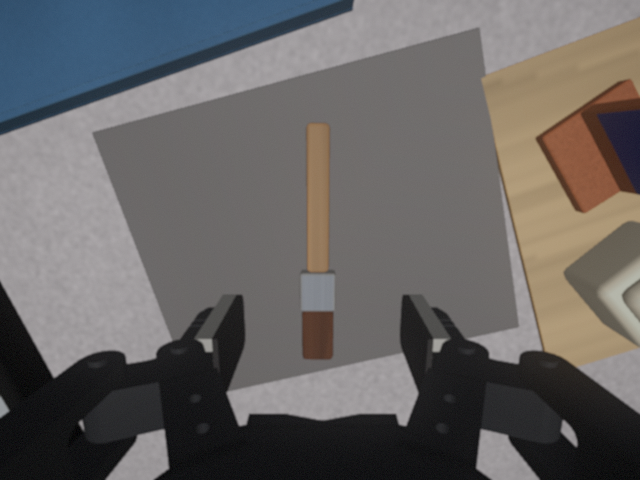

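Emit:
{"name": "play_rows", "arguments": {
  "motion": [
    [0,-0.001,0.05,0,40],
    [0,0,0.05,0,40],
    [0,0,0.033,0,40],
    [0,0,0,0,40],
    [0,0,0,0,0]
  ],
  "squeeze": 50
}}

```text
time: 3.38
tool_pos: [0.5196, -0.0172, 0.0111]
tcp_rot: [-3.109, 0.448, -0.008]
wrist_force: [0.4, 0.4, 0.8]
width: 0.269
```

Emit:
{"name": "play_rows", "arguments": {
  "motion": [
    [0,0,0,0,0],
    [0,0,0,0,0],
    [0,0,0,0,0],
    [0,0,0,0,0]
  ]
}}

```text
time: 3.88
tool_pos: [0.52, -0.0171, 0.0115]
tcp_rot: [-3.109, 0.448, -0.01]
wrist_force: [-0.0, -0.7, 7.0]
width: 0.165
```

Emit:
{"name": "play_rows", "arguments": {
  "motion": [
    [0,0,-0.03,0,0],
    [0,0,-0.05,0,0],
    [0,0,-0.02,-0.0275,0],
    [0,0,0,-0.0275,0],
    [0,0,0,-0.0275,0]
  ]
}}

```text
time: 4.5
tool_pos: [0.5179, -0.017, 0.1105]
tcp_rot: [3.119, 0.372, 0.006]
wrist_force: [0.3, -0.0, -0.6]
width: 0.165
```

Emit:
{"name": "play_rows", "arguments": {
  "motion": [
    [0,0,0,-0.0275,0],
    [0,0,0,-0.0275,0],
    [0,0,0,-0.0275,0],
    [0,0,0,-0.0275,0],
    [0,0,0,-0.0275,0]
  ]
}}

```text
time: 5.12
tool_pos: [0.5174, -0.0169, 0.1097]
tcp_rot: [2.676, 1.644, 0.003]
wrist_force: [-0.4, 0.1, -0.3]
width: 0.162
```

Emit:
{"name": "play_rows", "arguments": {
  "motion": [
    [0,0,0,-0.0275,0],
    [0,0,0,-0.0275,0],
    [0,0,0,-0.02,0],
    [0,0,0,0,0]
  ]
}}

```text
time: 5.62
tool_pos: [0.5174, -0.0169, 0.1095]
tcp_rot: [2.226, 2.215, 0.002]
wrist_force: [0.6, -0.4, -1.2]
width: 0.166
```

```bash
python3 - <<'E'
from h import *
plan([.6945,.066,.1],0)
E
```

```text
now [ 0.5174 -0.0169  0.1095] yawy -0.3 q6 -0.08 t 5.62 w 0.166 shift [0.0838 0.1767 0.0098] turn(tool z) -0.0008 = -0.3 deg
```

Emit:
{"name": "play_rows", "arguments": {
  "motion": [
    [0.021,0.0442,0,0,0],
    [0.021,0.0442,0,0,0],
    [0.021,0.0442,0,0,0],
    [0.021,0.0442,0,0,0],
    [0,0,0,0,0]
  ]
}}

```text
time: 6.25
tool_pos: [0.697, 0.068, 0.1087]
tcp_rot: [2.225, 2.215, 0.004]
wrist_force: [-0.7, -1.4, 0.2]
width: 0.16
```

Emit:
{"name": "play_rows", "arguments": {
  "motion": [
    [0,0,0.04,0,0],
    [0,0,0.04,0,0],
    [0,0,0.014,0,0],
    [0,0,0,0,0],
    [0,0,0,0,30]
  ]
}}

```text
time: 6.88
tool_pos: [0.6953, 0.0663, 0.0165]
tcp_rot: [2.225, 2.215, 0.004]
wrist_force: [-0.2, -0.3, -0.1]
width: 0.347
```

Emit:
{"name": "play_rows", "arguments": {
  "motion": [
    [0,0,0,0,30],
    [0,0,0,0,30],
    [0,0,0,0,30],
    [0,0,-0.05,0,30],
    [0,0,-0.06,0,40]
  ]
}}

```text
time: 7.5
tool_pos: [0.6921, 0.0663, 0.1231]
tcp_rot: [-2.223, -2.215, 0.006]
wrist_force: [0.9, -0.7, 0.3]
width: 0.472
```

Emit:
{"name": "play_rows", "arguments": {
  "motion": [
    [0,0,-0.06,0,85],
    [0,0,-0.06,0,85],
    [0,0,-0.06,0,85],
    [0,0,-0.06,0,85],
    [0,0,0,0,85]
  ]
}}

```text
time: 8.12
tool_pos: [0.6965, 0.0666, 0.3733]
tcp_rot: [2.219, 2.211, 0.016]
wrist_force: [0.3, -0.1, 0.1]
width: 0.993
```

```bash
python3 - <<'E'
from h import *
plan([.6945,.066,.1],0)
i,im=snap("wrist","w3.png")
E
```

```text
now [0.6965 0.0666 0.3733] yawy -0.2 q6 0.06 t 8.12 w 0.993 shift [-0.0009 -0.0059  0.2733] turn(tool z) -0.0006 = -0.2 deg
```

View pics/w3.png

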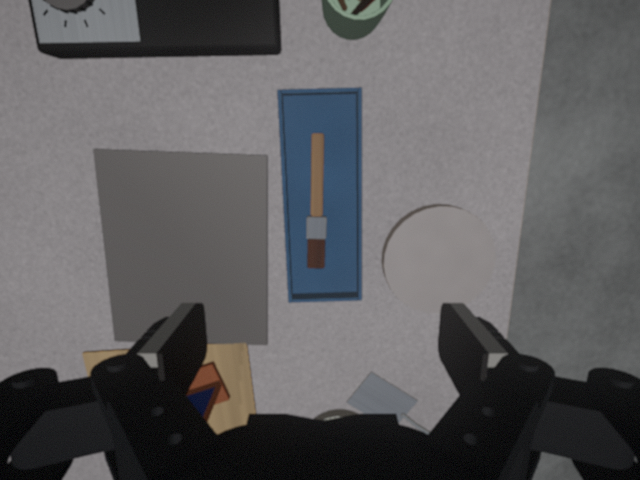

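Emit:
{"name": "play_rows", "arguments": {
  "motion": [
    [0.045,-0.044,-0.012,0,85],
    [0.045,-0.044,-0.012,0,85],
    [0.045,-0.044,-0.012,0,85],
    [0.038,-0.044,-0.012,0,85],
    [0,0,0,0,85]
  ]
}}

```text
time: 8.8
tool_pos: [0.519, 0.2393, 0.4115]
tcp_rot: [-2.219, -2.222, -0.0]
wrist_force: [0.8, -0.3, -0.3]
width: 0.998
```

```bash
python3 - <<'E'
from h import *
plan([.6,.29,.3],90)
i,im=snap("wrist","w4.png");np.save("w4.npy",i["pose"]);print(i["pose"])
E
```

```text
now [0.519  0.2393 0.4115] yawy 0.1 q6 0.39 t 8.80 w 0.998 shift [0.0505 0.0811 0.1115] turn(tool z) -0.2498 = -89.9 deg
[[ 1.      0.0016 -0.0009  0.5187]
 [ 0.0013 -0.9658 -0.2594  0.3044]
 [-0.0013  0.2594 -0.9658  0.5542]
 [ 0.      0.      0.      1.    ]]
```

View pics/w4.png

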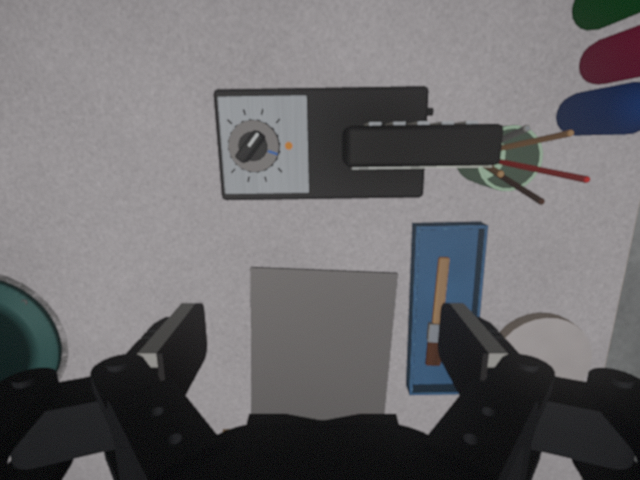

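```bash
python3 - <<'E'
from h import *
i=camera_info("wrist");i["pose"]=np.load("w4.npy")
p=px2w(i,[(216,90),(428,87),(424,196),(222,198)],.04);print(p,p.mean(0))
for z in(.225,.235,.245,.255):print(z,px2w(i,[(345,146),(503,143),(425,127),(425,165)],z)[:,:2].ravel())
print(px2w(i,[(253,148),(289,146),(258,137)],[.0885,.04,.0885]))
c=i["pose"];im=cv2.imread("pics/w4.png")
cv2.imwrite("pics/c3.png",np.vstack([cv2.resize(im[80:205,205:445],None,fx=3,fy=3,interpolation=cv2.INTER_CUBIC)[:, :],]))
E
```

```text
[[0.3868 0.3644 0.04  ]
 [0.6485 0.3682 0.04  ]
 [0.6529 0.2336 0.04  ]
 [0.3854 0.2305 0.04  ]] [0.5184 0.2992 0.04  ]
0.225 [0.537  0.3    0.6662 0.3026 0.6016 0.315  0.6037 0.2848]
0.235 [0.5365 0.3001 0.6617 0.3026 0.599  0.3147 0.6011 0.2854]
0.245 [0.5359 0.3003 0.6572 0.3027 0.5965 0.3144 0.5985 0.286 ]
0.255 [0.5354 0.3004 0.6528 0.3027 0.594  0.314  0.5959 0.2866]
[[0.4378 0.2958 0.0885]
 [0.4756 0.2974 0.04  ]
 [0.4442 0.3081 0.0885]]
```

View pics/c3.png

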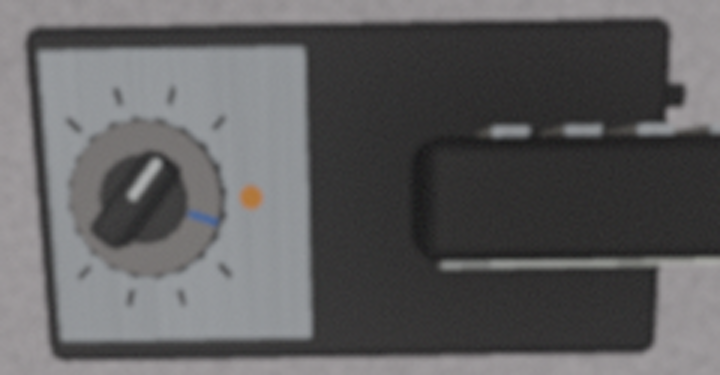

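Emit:
{"name": "play_rows", "arguments": {
  "motion": [
    [0.03,0.0415,0,0,85],
    [0.03,0.0415,0,0,85],
    [0,0,0,0.0278,85],
    [0,0,0,0.0278,85],
    [0,0,0,0.0278,85]
  ]
}}

```text
time: 9.48
tool_pos: [0.6062, 0.295, 0.4081]
tcp_rot: [2.73, 1.555, -0.007]
wrist_force: [0.5, -1.1, 0.5]
width: 0.994
```

Emit:
{"name": "play_rows", "arguments": {
  "motion": [
    [0,0,0,0.0278,85],
    [0,0,0,0.0278,85],
    [0,0,0,0.0278,85],
    [0,0,0,0.0278,85],
    [0,0,0,0.0278,85]
  ]
}}

```text
time: 10.1
tool_pos: [0.606, 0.2947, 0.4086]
tcp_rot: [3.129, 0.254, -0.005]
wrist_force: [-0.2, -0.0, -0.0]
width: 0.99
```

Emit:
{"name": "play_rows", "arguments": {
  "motion": [
    [0,0,0,0.0278,85],
    [0,0,0,-0.002,85],
    [0,0,0,0,85]
  ]
}}

```text
time: 10.48
tool_pos: [0.6055, 0.2956, 0.4099]
tcp_rot: [3.141, 0.015, -0.003]
wrist_force: [0.1, 1.1, -0.8]
width: 0.995
```

```bash
python3 - <<'E'
from h import *
plan([.602,.300,.195],-89.2);print(read_state()["wrist_force"])
i,im=snap("wrist","w5.png");np.save("w5.npy",i["pose"])
cv2.imwrite("pics/c4.png",cv2.resize(im[:,:],None,fx=1,fy=1)[:,:,::-1])
E
```

```text
now [0.6055 0.2956 0.4099] yawy -89.5 q6 1.98 t 10.47 w 0.995 shift [-0.0031 -0.0047  0.2149] turn(tool z) -0.0007 = -0.3 deg
[ 0.0726  1.0924 -0.7652]
```

View pics/c4.png

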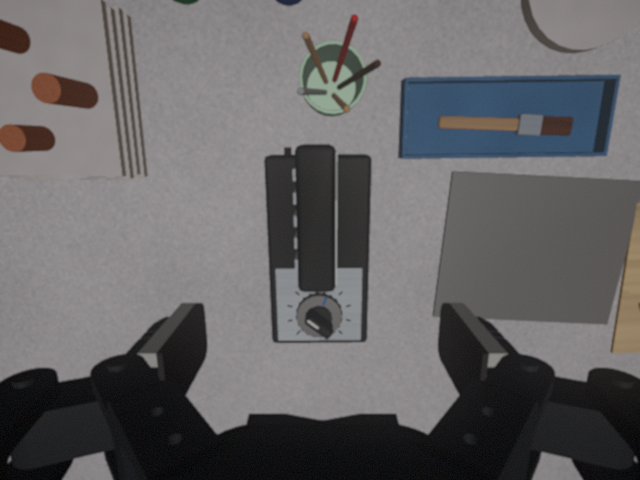

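Emit:
{"name": "play_rows", "arguments": {
  "motion": [
    [-0.003,-0.0045,0.05,0,85],
    [0,0,0.06,0,85],
    [0,0,0.06,0,85],
    [0,0,0.044,0,85],
    [0,0,0,0,85]
  ],
  "squeeze": 60
}}

```text
time: 11.15
tool_pos: [0.5987, 0.2993, 0.1918]
tcp_rot: [3.137, 0.014, -0.015]
wrist_force: [0.0, 0.0, -0.0]
width: 0.995
```

Emit:
{"name": "play_rows", "arguments": {
  "motion": [
    [0,0,0,0,20],
    [0,0,0,0,20],
    [0,0,0,0,20],
    [0,0,0,0,20],
    [0,0,0,0,20]
  ]
}}

```text
time: 11.78
tool_pos: [0.6035, 0.3011, 0.2004]
tcp_rot: [-3.14, -0.013, -0.007]
wrist_force: [0.9, -2.9, 6.0]
width: 0.384
```

Emit:
{"name": "play_rows", "arguments": {
  "motion": [
    [0,0,0,0,20],
    [0,0,0,0,20],
    [0,0,-0.005,0,20],
    [0,0,-0.005,0,20],
    [0,0,-0.005,0,20]
  ]
}}

```text
time: 12.4
tool_pos: [0.6034, 0.3011, 0.2107]
tcp_rot: [-3.141, -0.013, -0.004]
wrist_force: [7.6, 0.8, -9.5]
width: 0.382
```

Emit:
{"name": "play_rows", "arguments": {
  "motion": [
    [0,0,-0.008,0,20],
    [0,0,-0.008,0,20],
    [0,0,-0.008,0,20],
    [0,0,-0.008,0,20],
    [0,0,-0.008,0,20]
  ]
}}

```text
time: 13.02
tool_pos: [0.6034, 0.3011, 0.2503]
tcp_rot: [-3.141, -0.012, -0.003]
wrist_force: [8.3, 1.3, -11.3]
width: 0.383
```

Emit:
{"name": "play_rows", "arguments": {
  "motion": [
    [0,0,-0.004,0,20],
    [0,0,-0.004,0,20],
    [0,0,0,0,20]
  ]
}}

```text
time: 13.4
tool_pos: [0.6034, 0.3011, 0.2592]
tcp_rot: [-3.141, -0.012, -0.004]
wrist_force: [6.3, 1.3, -6.3]
width: 0.387
```

Emit:
{"name": "play_rows", "arguments": {
  "motion": [
    [0,0,-0.003,0,20],
    [0,0,-0.003,0,20],
    [0,0,-0.003,0,20]
  ]
}}

```text
time: 13.78
tool_pos: [0.6034, 0.3011, 0.2674]
tcp_rot: [-3.141, -0.012, -0.003]
wrist_force: [6.9, 1.1, -9.7]
width: 0.385
```

Emit:
{"name": "play_rows", "arguments": {
  "motion": [
    [0,0,-0.003,0,20],
    [0,0,-0.003,0,20]
  ]
}}

```text
time: 14.02
tool_pos: [0.6034, 0.3011, 0.2733]
tcp_rot: [-3.141, -0.012, -0.003]
wrist_force: [7.8, 0.4, -9.1]
width: 0.383
```

Emit:
{"name": "play_rows", "arguments": {
  "motion": [
    [0,0,-0.003,0,20],
    [0,0,-0.003,0,20]
  ]
}}

```text
time: 14.28
tool_pos: [0.6034, 0.3011, 0.2798]
tcp_rot: [-3.141, -0.012, -0.003]
wrist_force: [7.2, -0.4, -8.9]
width: 0.385
```

Emit:
{"name": "play_rows", "arguments": {
  "motion": [
    [0,0,-0.002,0,20],
    [0,0,-0.002,0,20]
  ]
}}

```text
time: 14.52
tool_pos: [0.6033, 0.3011, 0.2815]
tcp_rot: [3.141, 0.012, 0.001]
wrist_force: [11.3, 2.7, -19.2]
width: 0.383
```

Emit:
{"name": "play_rows", "arguments": {
  "motion": [
    [0,0,-0.002,0,20],
    [0,0,0,0,20]
  ]
}}

```text
time: 14.78
tool_pos: [0.6033, 0.301, 0.2815]
tcp_rot: [3.141, 0.012, -0.001]
wrist_force: [11.9, 3.4, -20.8]
width: 0.382
```

```bash
python3 - <<'E'
from h import *
i,im=snap("scene")
a=cv2.resize(im[100:230,300:460],None,fx=3,fy=3,interpolation=cv2.INTER_CUBIC)
cv2.imwrite("pics/c5.png",a[:,:,::-1])
# predicted lock position & head
print(w2px(i,[[.615,.3,.14],[.603,.3,.306],[.603,.3,.25]]))
E
```

```text
[[397.8493 159.1274]
 [402.9511 117.5077]
 [399.8624 131.9728]]
```

View pics/c5.png

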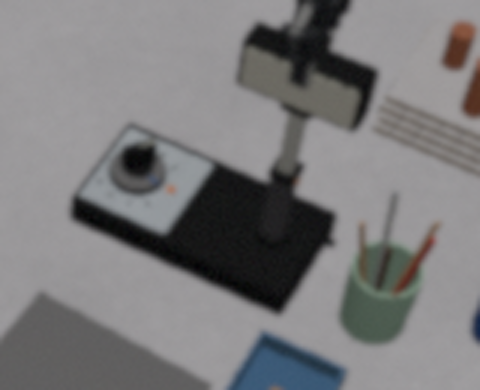

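Emit:
{"name": "play_rows", "arguments": {
  "motion": [
    [0,0,0.004,0,20],
    [0,0,0,0,85],
    [0,0,0,0,85],
    [0,0,0,0,85],
    [0,0,0,0,85]
  ]
}}

```text
time: 15.45
tool_pos: [0.6019, 0.301, 0.284]
tcp_rot: [-3.141, -0.012, -0.001]
wrist_force: [0.1, 0.7, -0.2]
width: 0.993
```

Emit:
{"name": "play_rows", "arguments": {
  "motion": [
    [0,0,0,0,85],
    [0,0,-0.04,0,85],
    [0,0,-0.05,0,85],
    [0,0,0,0,85]
  ]
}}

```text
time: 15.95
tool_pos: [0.604, 0.3019, 0.3803]
tcp_rot: [-3.137, -0.012, -0.015]
wrist_force: [0.3, -0.5, 1.3]
width: 0.997
```

```bash
python3 - <<'E'
from h import *
plan([.46,-.25,.3],-71.4);print(read_state()["wrist_force"])
E
```

```text
now [0.604  0.3019 0.3803] yawy -89.6 q6 1.99 t 15.95 w 0.997 shift [-0.1489  0.5511  0.0764] turn(tool z) -0.0505 = -18.2 deg
[ 0.3275 -0.5166  1.264 ]
```

Emit:
{"name": "play_rows", "arguments": {
  "motion": [
    [-0.015,0.055,0,0,85],
    [-0.015,0.055,0,0,85],
    [-0.015,0.055,0,0,85],
    [-0.015,0.055,0.01,0,85],
    [-0.015,0.055,0.01,0,85]
  ]
}}

```text
time: 16.58
tool_pos: [0.5281, 0.0238, 0.3526]
tcp_rot: [3.141, 0.012, -0.0]
wrist_force: [0.1, -0.9, -0.1]
width: 0.998
```

Emit:
{"name": "play_rows", "arguments": {
  "motion": [
    [-0.015,0.055,0.01,0,85],
    [-0.015,0.055,0.01,0,85],
    [-0.015,0.055,0.01,0,85],
    [-0.015,0.055,0.01,0,85],
    [-0.01,0.055,0.01,0,85]
  ]
}}

```text
time: 17.2
tool_pos: [0.4599, -0.2516, 0.3026]
tcp_rot: [-3.141, -0.011, 0.0]
wrist_force: [0.7, 0.1, -0.3]
width: 0.997
```

Emit:
{"name": "play_rows", "arguments": {
  "motion": [
    [0,0,0,-0.0253,85],
    [0,0,0,-0.0253,85],
    [0,0,0,0,85]
  ]
}}

```text
time: 17.58
tool_pos: [0.4606, -0.2502, 0.3026]
tcp_rot: [-3.1, -0.505, 0.001]
wrist_force: [0.3, 0.4, -0.2]
width: 0.993
```

```bash
python3 - <<'E'
from h import *
plan([.5208,-.219,.15],-71.4);print(read_state()["wrist_force"])
i,im=snap("wrist","w6.png");np.save("w6.npy",i["pose"])
E
```

```text
now [ 0.4606 -0.2502  0.3026] yawy -71.5 q6 0.70 t 17.57 w 0.993 shift [ 0.0671 -0.0103  0.1526] turn(tool z) -0.0002 = -0.1 deg
[ 0.3013  0.4403 -0.1532]
```

View pics/w6.png

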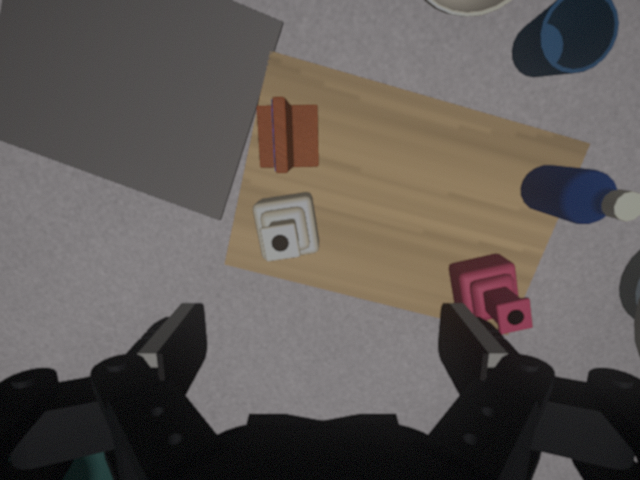

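```bash
python3 - <<'E'
from h import *
i=camera_info("wrist");i["pose"]=np.load("w6.npy")
print(w2px(i,[[.5208,-.219,.098],[.4264,-.2229,.106],[.4273,-.4545,.106]]))
p=px2w(i,[(280,97),(282,172)],.098);print(p.mean(0),np.degrees(np.arctan2(*(p[0]-p[1])[1::-1])))
print(px2w(i,[(280,242),(515,317)],.106))
plan([.5208,-.219,.15],-71.4)
E
```

```text
[[309.7822 137.6243]
 [281.158  242.0588]
 [514.782  316.1261]]
[ 0.5147 -0.195   0.098 ] 18.534780708118014
[[ 0.4261 -0.2219  0.106 ]
 [ 0.4265 -0.4551  0.106 ]]
now [ 0.4608 -0.25    0.3028] yawy -71.5 q6 0.70 t 17.62 w 0.996 shift [ 0.0668 -0.0103  0.1528] turn(tool z) -0.0004 = -0.1 deg
```

Emit:
{"name": "play_rows", "arguments": {
  "motion": [
    [0.034,-0.0175,0.03,0,55],
    [0.0345,-0.0175,0.03,0,55],
    [0,0,0.05,0,55],
    [0,0,0.05,0,55],
    [0,0,0.04,0,55]
  ],
  "squeeze": 50
}}

```text
time: 18.25
tool_pos: [0.5141, -0.194, 0.1011]
tcp_rot: [-3.1, -0.506, 0.002]
wrist_force: [-0.4, -0.1, -0.9]
width: 0.649
```

```bash
python3 - <<'E'
from h import *
plan([.5147,-.195,.042],-71.5);print(read_state()["wrist_force"])
i,im=snap("wrist","w7.png")
cv2.imwrite("pics/w7.png",im[:,:,::-1])
E
```

```text
now [ 0.5141 -0.194   0.1011] yawy -71.5 q6 0.84 t 18.25 w 0.649 shift [0.0003 0.0012 0.0591] turn(tool z) 0.0001 = 0.0 deg
[-0.4472 -0.0798 -0.8826]
```

View pics/w7.png

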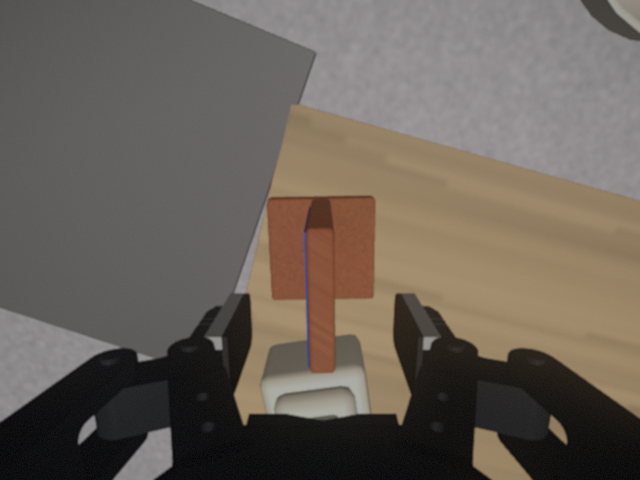

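Emit:
{"name": "play_rows", "arguments": {
  "motion": [
    [0,0.001,0.03,0,55],
    [0,0,0.029,0,55],
    [0,0,0,0,0],
    [0,0,0,0,0],
    [0,0,0,0,0]
  ]
}}

```text
time: 18.92
tool_pos: [0.5166, -0.1966, 0.0463]
tcp_rot: [3.098, 0.508, 0.004]
wrist_force: [-0.6, 0.0, -1.0]
width: 0.124
```

Emit:
{"name": "play_rows", "arguments": {
  "motion": [
    [0,0,0,0,0],
    [0,0,0,0,0],
    [0,0,-0.015,0,0],
    [0,0,-0.02,0,0],
    [0,0,0,0,0]
  ]
}}

```text
time: 19.55
tool_pos: [0.5165, -0.1966, 0.0814]
tcp_rot: [3.098, 0.509, 0.005]
wrist_force: [0.7, 0.1, -1.6]
width: 0.123
```

```bash
python3 - <<'E'
from h import *
print(read_state()["wrist_force"]);plan([.55,.045,.08],-89.2)
E
```

```text
[ 0.6581  0.1169 -1.5598]
now [ 0.5165 -0.1966  0.0814] yawy -71.4 q6 0.84 t 19.55 w 0.123 shift [ 0.109  -0.2182  0.0012] turn(tool z) 0.0496 = 17.8 deg
```

Emit:
{"name": "play_rows", "arguments": {
  "motion": [
    [0.0218,-0.0437,-0.01,0,0],
    [0.0218,-0.0437,0,0,0],
    [0.0218,-0.0437,0,0,0],
    [0.0218,-0.0437,0,0,0],
    [0.0218,-0.0437,0,0,0]
  ]
}}

```text
time: 20.18
tool_pos: [0.5478, 0.0473, 0.0886]
tcp_rot: [-3.1, -0.509, 0.002]
wrist_force: [0.7, -0.4, -1.5]
width: 0.119
```

Emit:
{"name": "play_rows", "arguments": {
  "motion": [
    [0,0,0,0.025,0],
    [0,0,0,0.025,0],
    [0,0,0.02,0,0],
    [0,0,0.015,0,0],
    [0,0,0,0,0]
  ]
}}

```text
time: 20.8
tool_pos: [0.5463, 0.0457, 0.0521]
tcp_rot: [3.141, 0.018, -0.008]
wrist_force: [0.3, 0.5, -2.3]
width: 0.119
```

```bash
python3 - <<'E'
from h import *
print(read_state()["wrist_force"]);plan([.55,.045,.0463],-89.2)
E
```

```text
[ 0.2858  0.5224 -2.2534]
now [0.5463 0.0457 0.0521] yawy -89.4 q6 1.60 t 20.80 w 0.119 shift [0.0037 0.0008 0.0058] turn(tool z) -0.0004 = -0.2 deg
```

Emit:
{"name": "play_rows", "arguments": {
  "motion": [
    [0,0,0.004,0,0],
    [0,0,0,0,0]
  ]
}}

```text
time: 21.05
tool_pos: [0.5488, 0.0458, 0.0506]
tcp_rot: [-3.142, -0.018, -0.001]
wrist_force: [-0.5, 1.5, -1.5]
width: 0.116
```

Emit:
{"name": "play_rows", "arguments": {
  "motion": [
    [0,0,0.002,0,0],
    [0,0,0,0,0]
  ]
}}

```text
time: 21.3
tool_pos: [0.5487, 0.0459, 0.0486]
tcp_rot: [3.142, 0.018, 0.001]
wrist_force: [0.1, 1.1, -2.2]
width: 0.122
```

Emit:
{"name": "play_rows", "arguments": {
  "motion": [
    [0,0,0.0015,0,0],
    [0,0,0,0,0]
  ]
}}

```text
time: 21.55
tool_pos: [0.5485, 0.0459, 0.0468]
tcp_rot: [-3.142, -0.018, 0.0]
wrist_force: [-0.0, -0.3, -1.7]
width: 0.124
```

Emit:
{"name": "play_rows", "arguments": {
  "motion": [
    [0,0,0.0015,0,0],
    [0,0,0,0,0]
  ]
}}

```text
time: 21.8
tool_pos: [0.5488, 0.0459, 0.0463]
tcp_rot: [-3.141, -0.018, -0.0]
wrist_force: [-3.0, 0.4, 4.9]
width: 0.12
```

Contact. Release, lift, and go over the white vase.

Emit:
{"name": "play_rows", "arguments": {
  "motion": [
    [0,0,0,0,50],
    [0,0,0,0,50],
    [0,0,0,0,50],
    [0,0,0,0,50],
    [0,0,-0.03,0,50]
  ]
}}

```text
time: 22.42
tool_pos: [0.5458, 0.0458, 0.0729]
tcp_rot: [3.141, 0.018, -0.01]
wrist_force: [-0.0, -1.0, -0.5]
width: 0.586
```

Emit:
{"name": "play_rows", "arguments": {
  "motion": [
    [0,0,-0.05,0,50],
    [0,0,-0.05,0,50],
    [0,0,-0.02,0,60],
    [0,0,0,0,60]
  ]
}}

```text
time: 22.92
tool_pos: [0.5502, 0.046, 0.1978]
tcp_rot: [-3.141, -0.018, -0.008]
wrist_force: [-0.4, -0.6, -0.4]
width: 0.704
```

```bash
python3 - <<'E'
from h import *
print(read_state()["wrist_force"]);plan([.4262,-.2224,.2],-62)
E
```

```text
[-0.4403 -0.6082 -0.3503]
now [0.5502 0.046  0.1978] yawy -89.4 q6 1.60 t 22.93 w 0.704 shift [-0.127   0.2669 -0.0029] turn(tool z) -0.0760 = -27.4 deg
```

Emit:
{"name": "play_rows", "arguments": {
  "motion": [
    [-0.0254,0.0534,0,0,60],
    [-0.0254,0.0534,0,0,60],
    [-0.0254,0.0534,0,0,60],
    [-0.0254,0.0534,0,0,60],
    [-0.0254,0.0534,0,0,60]
  ]
}}

```text
time: 23.55
tool_pos: [0.4226, -0.2234, 0.1933]
tcp_rot: [-3.14, -0.018, 0.004]
wrist_force: [1.2, -0.5, -0.5]
width: 0.702
```

Emit:
{"name": "play_rows", "arguments": {
  "motion": [
    [0,0,0,-0.0253,60],
    [0,0,0,-0.0253,60],
    [0,0,0,-0.0253,60],
    [0,0,0,0,60]
  ]
}}

```text
time: 24.05
tool_pos: [0.4235, -0.222, 0.1934]
tcp_rot: [-3.047, -0.756, 0.004]
wrist_force: [-0.6, 0.4, 0.0]
width: 0.701
```

```bash
python3 - <<'E'
from h import *
print(read_state()["wrist_force"]);plan([.4262,-.2224,.069],-62)
i,im=snap("wrist","w8.png");np.save("w8.npy",i["pose"])
print(w2px(i,[[.4262,-.2224,.106]]))
t,tm=snap("top");c=cv2.resize(tm[205:310,240:360],None,fx=4,fy=4,interpolation=cv2.INTER_CUBIC)
c=cv2.resize(c,(480,480)) if 0 else c
a=im; h=max(a.shape[0],c.shape[0])
b=cv2.resize(tm[205:310,240:360],(320,280)); a=cv2.resize(a[60:,:],(480,315)); can=np.zeros((320,800,3),np.uint8);can[:315,:480]=a;can[:280,480:]=b
cv2.imwrite("pics/c6.png",can[:,:,::-1])
E
```

```text
[-0.5601  0.3946  0.0386]
now [ 0.4235 -0.222   0.1934] yawy -62.1 q6 0.55 t 24.05 w 0.701 shift [0.0025 0.002  0.1244] turn(tool z) -0.0004 = -0.1 deg
[[324.9021 246.0008]]
```

View pics/c6.png

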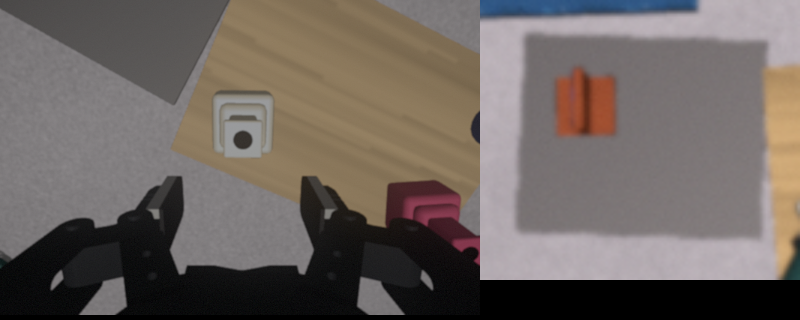

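Emit:
{"name": "play_rows", "arguments": {
  "motion": [
    [0.0025,0.002,0.045,0,60],
    [0,0,0.045,0,60],
    [0,0,0.033,0,60],
    [0,0,0,0,60],
    [0,0,0,0,10]
  ]
}}

```text
time: 24.78
tool_pos: [0.4285, -0.2235, 0.0733]
tcp_rot: [3.048, 0.758, 0.001]
wrist_force: [1.1, 0.1, -0.4]
width: 0.506
```

Emit:
{"name": "play_rows", "arguments": {
  "motion": [
    [0,0,0,0,10],
    [0,0,0,0,10],
    [0,0,0,0,10],
    [0,0,0,0,10],
    [0,0,0,0,10]
  ]
}}

```text
time: 25.4
tool_pos: [0.4291, -0.2237, 0.074]
tcp_rot: [3.047, 0.759, 0.004]
wrist_force: [0.8, 1.8, 6.0]
width: 0.296
```

Emit:
{"name": "play_rows", "arguments": {
  "motion": [
    [0,0,-0.02,0,10],
    [0,0,-0.03,0,10],
    [0,0,0,0,10]
  ]
}}

```text
time: 25.78
tool_pos: [0.4294, -0.2243, 0.1245]
tcp_rot: [3.045, 0.758, 0.006]
wrist_force: [-0.2, -0.1, -2.8]
width: 0.297
```

```bash
python3 - <<'E'
from h import *
print(read_state()["wrist_force"]);plan([.455,-.085,.12],-89.2)
E
```

```text
[-0.2423 -0.091  -2.8302]
now [ 0.4294 -0.2243  0.1245] yawy -62.0 q6 0.55 t 25.77 w 0.297 shift [ 0.0879 -0.111   0.0042] turn(tool z) 0.0755 = 27.2 deg
```

Emit:
{"name": "play_rows", "arguments": {
  "motion": [
    [0.0293,-0.037,0,0,10],
    [0.0293,-0.037,0,0,10],
    [0.0293,-0.037,0,0,10],
    [0,0,0,0.0252,10],
    [0,0,0,0.0252,10]
  ]
}}

```text
time: 26.4
tool_pos: [0.4521, -0.0827, 0.1205]
tcp_rot: [-3.13, -0.264, 0.004]
wrist_force: [-0.3, -0.3, -2.6]
width: 0.293
```

Emit:
{"name": "play_rows", "arguments": {
  "motion": [
    [0,0,0,0.0252,10],
    [0,0,0.025,0,10],
    [0,0,0.02,0,10],
    [0,0,0,0,10]
  ]
}}

```text
time: 26.9
tool_pos: [0.4513, -0.0833, 0.0748]
tcp_rot: [-3.14, -0.021, 0.007]
wrist_force: [-0.7, -0.4, -2.4]
width: 0.295
```

Emit:
{"name": "play_rows", "arguments": {
  "motion": [
    [0,0,0.002,0,10],
    [0,0,0,0,10]
  ]
}}

```text
time: 27.15
tool_pos: [0.4531, -0.0839, 0.0751]
tcp_rot: [3.141, 0.021, -0.001]
wrist_force: [-0.2, 0.1, -2.1]
width: 0.302
```

Emit:
{"name": "play_rows", "arguments": {
  "motion": [
    [0,0,0.0015,0,10],
    [0,0,0,0,10]
  ]
}}

```text
time: 27.4
tool_pos: [0.4533, -0.0839, 0.074]
tcp_rot: [3.141, 0.021, 0.0]
wrist_force: [0.2, 0.9, -2.6]
width: 0.292
```

Emit:
{"name": "play_rows", "arguments": {
  "motion": [
    [0,0,0.001,0,10],
    [0,0,0,0,10]
  ]
}}

```text
time: 27.65
tool_pos: [0.4537, -0.0839, 0.0734]
tcp_rot: [3.141, 0.021, 0.001]
wrist_force: [-0.5, 0.5, 3.1]
width: 0.294
```

Emit:
{"name": "play_rows", "arguments": {
  "motion": [
    [0,0,0.001,0,10],
    [0,0,0,0,10]
  ]
}}

```text
time: 27.9
tool_pos: [0.4537, -0.0839, 0.0734]
tcp_rot: [3.141, 0.021, 0.001]
wrist_force: [-4.5, 2.4, 9.4]
width: 0.295
```

Emit:
{"name": "play_rows", "arguments": {
  "motion": [
    [0,0,0,0,60],
    [0,0,0,0,60],
    [0,0,0,0,60],
    [0,0,0,0,60],
    [0,0,-0.04,0,60]
  ]
}}

```text
time: 28.52
tool_pos: [0.45, -0.0831, 0.109]
tcp_rot: [-3.139, -0.021, 0.013]
wrist_force: [0.8, -0.3, 0.1]
width: 0.706
```

Emit:
{"name": "play_rows", "arguments": {
  "motion": [
    [0,0,-0.05,0,60],
    [0,0,-0.05,0,60],
    [0,0,0,0,60]
  ]
}}

```text
time: 28.9
tool_pos: [0.4568, -0.0847, 0.2171]
tcp_rot: [3.139, 0.021, 0.016]
wrist_force: [-0.1, -0.3, -0.5]
width: 0.704
```

```bash
python3 - <<'E'
from h import *
print(read_state()["wrist_force"]);plan([.4268,-.4548,.2],-57.3)
E
```

```text
[-0.0907 -0.2722 -0.5426]
now [ 0.4568 -0.0847  0.2171] yawy -89.2 q6 1.32 t 28.90 w 0.704 shift [-0.0351  0.3696  0.0177] turn(tool z) -0.0887 = -31.9 deg
```

Emit:
{"name": "play_rows", "arguments": {
  "motion": [
    [-0.005,0.0528,0.002,0,60],
    [-0.005,0.0528,0.002,0,60],
    [-0.005,0.0528,0.002,0,60],
    [-0.005,0.0528,0.002,0,60],
    [-0.005,0.0528,0.002,0,60]
  ]
}}

```text
time: 29.52
tool_pos: [0.4309, -0.3494, 0.2004]
tcp_rot: [-3.14, -0.02, 0.002]
wrist_force: [0.8, 0.6, -0.4]
width: 0.706
```

Emit:
{"name": "play_rows", "arguments": {
  "motion": [
    [-0.005,0.0528,0.002,0,60],
    [-0.005,0.0528,0.002,-0.0296,60],
    [0,0,0,-0.0296,60],
    [0,0,0,-0.0296,60],
    [0,0,0,0,60]
  ]
}}

```text
time: 30.15
tool_pos: [0.4225, -0.4536, 0.1962]
tcp_rot: [-3.013, -0.881, 0.002]
wrist_force: [-0.1, -0.3, -0.3]
width: 0.701
```

```bash
python3 - <<'E'
from h import *
print(read_state()["wrist_force"]);plan([.4268,-.4548,.069],-57.3)
i,im=snap("wrist","w9.png")
# vase top hole: dark blob; pink mask centroid
print(w2px(i,[[.4268,-.4548,.106]]))
u,v=w2px(i,[[.4268,-.4548,.106]])[0].astype(int)
sub=im[v-20:v+21,u-20:u+21].astype(int); m=sub.max(2)<60
ys,xs=np.nonzero(m);print("hole px",xs.mean()+u-20,ys.mean()+v-20,m.sum())
print(px2w(i,[(xs.mean()+u-20,ys.mean()+v-20)],.106))
E
```

```text
[-0.1314 -0.2533 -0.3231]
now [ 0.4225 -0.4536  0.1962] yawy -57.4 q6 0.14 t 30.15 w 0.701 shift [0.003  0.0037 0.1272] turn(tool z) -0.0003 = -0.1 deg
[[327.8338 243.9353]]
hole px 327.48571428571427 243.52467532467534 385
[[ 0.4269 -0.4545  0.106 ]]
```

Hole confirms the position to within 0.5 mm. Grip the pink vase.

Emit:
{"name": "play_rows", "arguments": {
  "motion": [
    [0.003,0.0035,0.045,0,60],
    [0,0,0.045,0,60],
    [0,0,0.035,0,60],
    [0,0,0,0,60],
    [0,0,0,0,10]
  ]
}}

```text
time: 30.82
tool_pos: [0.4283, -0.4557, 0.0741]
tcp_rot: [3.013, 0.883, 0.001]
wrist_force: [-0.1, -0.5, -0.3]
width: 0.509
```

Emit:
{"name": "play_rows", "arguments": {
  "motion": [
    [0,0,0,0,10],
    [0,0,0,0,10],
    [0,0,0,0,10],
    [0,0,0,0,10],
    [0,0,0,0,10]
  ]
}}

```text
time: 31.45
tool_pos: [0.4288, -0.4564, 0.0751]
tcp_rot: [3.011, 0.884, 0.003]
wrist_force: [-0.4, 1.1, 6.9]
width: 0.297
```

Emit:
{"name": "play_rows", "arguments": {
  "motion": [
    [0,0,-0.02,0,10],
    [0,0,-0.03,0,10],
    [0,0,-0.03,0,10],
    [0,0,-0.03,0,10],
    [0,0,0,0,10]
  ]
}}

```text
time: 32.08
tool_pos: [0.4291, -0.4571, 0.1871]
tcp_rot: [3.008, 0.883, 0.005]
wrist_force: [0.3, -0.8, -1.6]
width: 0.296
```

```bash
python3 - <<'E'
from h import *
print(read_state()["wrist_force"]);plan([.57,-.085,.12],-89.2)
E
```

```text
[ 0.3183 -0.7604 -1.596 ]
now [ 0.4291 -0.4571  0.1871] yawy -57.3 q6 0.14 t 32.08 w 0.296 shift [ 0.3196 -0.2373  0.0657] turn(tool z) 0.0887 = 31.9 deg
```

Emit:
{"name": "play_rows", "arguments": {
  "motion": [
    [0.04,-0.0297,0,0,10],
    [0.04,-0.0297,0,0,10],
    [0.04,-0.0297,0,0,10],
    [0.04,-0.0297,0,0,10],
    [0.04,-0.0297,0,0,10]
  ]
}}

```text
time: 32.7
tool_pos: [0.5149, -0.2202, 0.1812]
tcp_rot: [-3.013, -0.884, 0.003]
wrist_force: [0.5, -1.0, -1.0]
width: 0.291
```

Emit:
{"name": "play_rows", "arguments": {
  "motion": [
    [0.04,-0.0297,0,0,10],
    [0.04,-0.0297,0,0,10],
    [0.04,-0.0297,0,0,10],
    [0,0,0,0.0222,10],
    [0,0,0,0.0222,10]
  ]
}}

```text
time: 33.33
tool_pos: [0.5673, -0.0811, 0.181]
tcp_rot: [-3.108, -0.453, 0.005]
wrist_force: [-0.3, -0.7, -2.2]
width: 0.296
```

Emit:
{"name": "play_rows", "arguments": {
  "motion": [
    [0,0,0,0.0222,10],
    [0,0,0,0.0222,10],
    [0,0,0.04,0,10],
    [0,0,0.03,0,10],
    [0,0,0,0,10]
  ]
}}

```text
time: 33.95
tool_pos: [0.5643, -0.0816, 0.1084]
tcp_rot: [-3.14, -0.021, 0.014]
wrist_force: [-0.2, -0.3, -1.5]
width: 0.295
```

```bash
python3 - <<'E'
from h import *
print(read_state()["wrist_force"]);plan([.57,-.085,.0751],-89.2)
E
```

```text
[-0.1821 -0.2561 -1.5382]
now [ 0.5643 -0.0816  0.1084] yawy -89.3 q6 1.37 t 33.95 w 0.295 shift [0.0059 0.0035 0.0332] turn(tool z) -0.0001 = -0.1 deg
```

Emit:
{"name": "play_rows", "arguments": {
  "motion": [
    [0.003,0.002,0.015,0,10],
    [0,0,0.014,0,10],
    [0,0,0,0,10],
    [0,0,0.002,0,10],
    [0,0,0,0,10]
  ]
}}

```text
time: 34.58
tool_pos: [0.5718, -0.0843, 0.0824]
tcp_rot: [3.141, 0.021, 0.001]
wrist_force: [-0.1, 0.6, -1.3]
width: 0.296
```

Emit:
{"name": "play_rows", "arguments": {
  "motion": [
    [0,0,0.0015,0,10],
    [0,0,0,0,10]
  ]
}}

```text
time: 34.83
tool_pos: [0.5714, -0.0843, 0.0806]
tcp_rot: [3.141, 0.021, 0.0]
wrist_force: [-0.1, -0.8, -2.1]
width: 0.296
```

Emit:
{"name": "play_rows", "arguments": {
  "motion": [
    [0,0,0.001,0,10],
    [0,0,0,0,10]
  ]
}}

```text
time: 35.08
tool_pos: [0.5713, -0.0843, 0.0793]
tcp_rot: [-3.142, -0.021, 0.0]
wrist_force: [0.4, -0.6, -1.3]
width: 0.297
```

Emit:
{"name": "play_rows", "arguments": {
  "motion": [
    [0,0,0.0015,0,10],
    [0,0,0.0015,0,10],
    [0,0,0,0,10]
  ]
}}

```text
time: 35.45
tool_pos: [0.5712, -0.0843, 0.0761]
tcp_rot: [-3.141, -0.021, 0.001]
wrist_force: [-0.1, 0.4, -1.6]
width: 0.297
```

Emit:
{"name": "play_rows", "arguments": {
  "motion": [
    [0,0,0.001,0,10],
    [0,0,0,0,10]
  ]
}}

```text
time: 35.7
tool_pos: [0.5714, -0.0843, 0.0754]
tcp_rot: [-3.142, -0.021, -0.0]
wrist_force: [-0.4, 0.7, -1.2]
width: 0.294
```

Emit:
{"name": "play_rows", "arguments": {
  "motion": [
    [0,0,0.001,0,10],
    [0,0,0,0,10]
  ]
}}

```text
time: 35.95
tool_pos: [0.5716, -0.0842, 0.0752]
tcp_rot: [-3.141, -0.021, -0.0]
wrist_force: [-3.6, 0.4, 5.3]
width: 0.295
```

Emit:
{"name": "play_rows", "arguments": {
  "motion": [
    [0,0,0,0,60],
    [0,0,0,0,60],
    [0,0,0,0,60],
    [0,0,0,0,60],
    [0,0,-0.04,0,60]
  ]
}}

```text
time: 36.58
tool_pos: [0.568, -0.0837, 0.1109]
tcp_rot: [-3.14, -0.021, 0.013]
wrist_force: [0.6, -0.5, -0.0]
width: 0.699
```

Emit:
{"name": "play_rows", "arguments": {
  "motion": [
    [0,0,-0.05,0,60],
    [0,0,-0.05,0,60],
    [0,0,-0.05,0,50],
    [0,0,-0.05,0,50],
    [0,0,-0.04,0,50]
  ]
}}

```text
time: 37.2
tool_pos: [0.5717, -0.0844, 0.357]
tcp_rot: [3.141, 0.021, 0.004]
wrist_force: [0.8, -0.5, -0.2]
width: 0.584
```

Emit:
{"name": "play_rows", "arguments": {
  "motion": [
    [-0.02,-0.059,0,0,50],
    [-0.02,-0.059,0,0,50],
    [-0.02,-0.059,0,0,50],
    [-0.02,-0.059,0,0,50],
    [-0.02,-0.059,0,0,50]
  ]
}}

```text
time: 37.83
tool_pos: [0.4666, 0.211, 0.3545]
tcp_rot: [-3.141, -0.02, -0.001]
wrist_force: [1.0, -0.3, 0.2]
width: 0.587
```

Emit:
{"name": "play_rows", "arguments": {
  "motion": [
    [-0.02,-0.059,0,0,50],
    [0,0,0,-0.0288,50],
    [0,0,0,-0.0288,50],
    [0,0,0,-0.0288,50],
    [0,0,0,-0.0288,50]
  ]
}}

```text
time: 38.45
tool_pos: [0.4466, 0.2682, 0.3542]
tcp_rot: [2.927, 1.141, -0.0]
wrist_force: [-0.6, -0.5, -1.2]
width: 0.587
```

Emit:
{"name": "play_rows", "arguments": {
  "motion": [
    [0,0,0,-0.0288,50],
    [0,0,0,-0.0288,50],
    [0,0,0,-0.0288,50],
    [0,0,0,-0.0288,50],
    [0,0,0,-0.0288,50]
  ]
}}

```text
time: 39.08
tool_pos: [0.4467, 0.268, 0.3543]
tcp_rot: [-2.134, -2.305, 0.0]
wrist_force: [-0.4, -1.1, 0.1]
width: 0.59
```

Emit:
{"name": "play_rows", "arguments": {
  "motion": [
    [0,0,0,-0.0288,50],
    [0,0,0,-0.0288,50],
    [0,0,0,-0.0288,50],
    [0,0,0,-0.0288,50],
    [0,0,0,-0.0288,50]
  ]
}}

```text
time: 39.7
tool_pos: [0.4467, 0.268, 0.3543]
tcp_rot: [-0.912, -3.006, 0.0]
wrist_force: [-0.7, 0.6, 0.5]
width: 0.585
```

Emit:
{"name": "play_rows", "arguments": {
  "motion": [
    [0,0,0,-0.0288,50],
    [0,0,0,-0.0288,50],
    [0,0,0,-0.0288,50],
    [0,0,0,-0.0288,50],
    [0,0,0,-0.0288,50]
  ]
}}

```text
time: 40.33
tool_pos: [0.4467, 0.268, 0.3543]
tcp_rot: [0.494, -3.102, 0.0]
wrist_force: [0.2, -1.0, 0.3]
width: 0.587
```

```bash
python3 - <<'E'
from h import *
s=read_state();print(s["wrist_force"],s["q"]);plan([.433,.295,.25],149)
E
```

```text
[ 0.2036 -1.0222  0.2885] [ 0.4927 -0.0834  1.758  -0.      1.4671 -1.3938]
now [0.4467 0.268  0.3543] yawy 108.1 q6 -1.39 t 40.33 w 0.587 shift [0.0046 0.0299 0.1043] turn(tool z) -0.1136 = -40.9 deg
```

Emit:
{"name": "play_rows", "arguments": {
  "motion": [
    [0.0046,0.03,0,0,50],
    [0,0,0.03,-0.0284,50],
    [0,0,0.03,-0.0284,50],
    [0,0,0.04,-0.0284,50],
    [0,0,0,-0.0284,50]
  ]
}}

```text
time: 40.95
tool_pos: [0.4307, 0.2938, 0.2498]
tcp_rot: [1.543, -2.728, 0.0]
wrist_force: [-0.4, -0.7, 0.0]
width: 0.586
```

```bash
python3 - <<'E'
from h import *
plan([.433,.295,.25],149)
i,im=snap("wrist","w10.png");np.save("w10.npy",i["pose"])
u,v=w2px(i,[[.433,.295,.0885]])[0].astype(int);print(u,v)
u0,v0=max(0,min(u-100,440)),max(0,min(v-75,330));print("crop origin",u0,v0)
cv2.imwrite("pics/c7.png",cv2.resize(im[v0:v0+150,u0:u0+200],None,fx=4,fy=4,interpolation=cv2.INTER_CUBIC)[:,:,::-1])
E
```

```text
now [0.4307 0.2938 0.2498] yawy 149.0 q6 -2.05 t 40.95 w 0.586 shift [-0.0022 -0.0013 -0.0002] turn(tool z) -0.0000 = -0.0 deg
319 230
crop origin 219 155
```

View pics/c7.png

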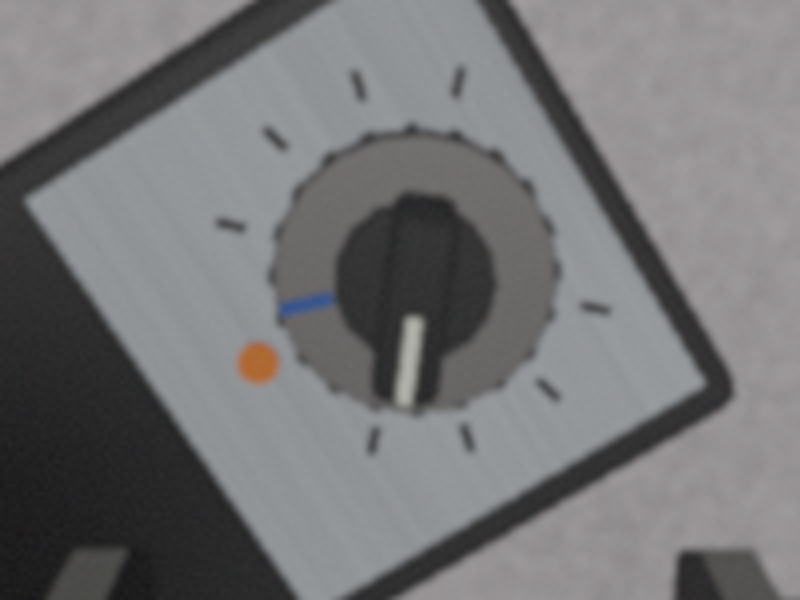

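```bash
python3 - <<'E'
from h import *
i=camera_info("wrist");i["pose"]=np.load("w10.npy")
P=lambda px,z:px2w(i,np.array(px,float)/4+[219,155],z)[:,:2]
ang=lambda a,b:np.degrees(np.arctan2(*(b-a)[::-1]))
l=P([(415,320),(404,403)],.0885);b=P([(428,198),(404,395)],.0885)
print("line",ang(*l),"bar",ang(*b),np.linalg.norm(b[1]-b[0]),b.mean(0))
r=P([(415,268)],.0535)[0];r1=P([(275,268),(557,268),(415,130),(415,410)],.0535);d=P([(258,362)],.04)[0]
print("ring",r,r1,"dot",d,"dotdir ring",ang(r,d),"from bar",ang(b.mean(0),d))
e=P([(480,0),(707,385),(22,200),(290,598)],.04);print("edges",ang(e[0],e[1]),ang(e[2],e[3]),ang(e[2],e[0]))
print(ang(e[3],e[1]))
E
```

```text
line 51.65745208410559 bar 52.229275728440264 0.04054173224684344 [0.4302 0.2958]
ring [0.4306 0.2965] [[0.4572 0.2804]
 [0.4036 0.3127]
 [0.4149 0.2703]
 [0.4475 0.3246]] dot [0.4749 0.299 ] dotdir ring 3.296333034160975 from bar 4.120965856633995
edges 90.62192470455281 90.19515372280216 172.13821279586867
177.45625817055674
```

Emit:
{"name": "play_rows", "arguments": {
  "motion": [
    [0,0,0,0.0194,40],
    [0,0,0,0,40]
  ]
}}

```text
time: 41.25
tool_pos: [0.4335, 0.2954, 0.2549]
tcp_rot: [-1.367, 2.827, 0.0]
wrist_force: [0.4, 0.6, -0.4]
width: 0.471
```

```bash
python3 - <<'E'
from h import *
plan([.4304,.2963,.067],142)
E
```

```text
now [0.4335 0.2954 0.2549] yawy 141.6 q6 -1.92 t 41.25 w 0.471 shift [0.0014 0.003  0.1879] turn(tool z) -0.0011 = -0.4 deg
```

Emit:
{"name": "play_rows", "arguments": {
  "motion": [
    [0.0014,0.003,0.05,0,40],
    [0,0,0.05,0,40],
    [0,0,0.04,0,40],
    [0,0,0,0,40],
    [0,0,0,0,40]
  ],
  "squeeze": 30
}}

```text
time: 41.88
tool_pos: [0.4312, 0.2967, 0.1162]
tcp_rot: [-1.368, 2.825, 0.0]
wrist_force: [0.4, 0.4, 0.4]
width: 0.467
```

```bash
python3 - <<'E'
from h import *
plan([.4304,.2963,.067],142)
E
```

```text
now [0.4312 0.2967 0.1162] yawy 141.7 q6 -1.92 t 41.88 w 0.467 shift [0.0009 0.0004 0.0492] turn(tool z) -0.0009 = -0.3 deg
```

Emit:
{"name": "play_rows", "arguments": {
  "motion": [
    [0.0008,0,0.025,0,40],
    [0,0,0.02,0,40],
    [0,0,0.002,0,40],
    [0,0,0,0,40],
    [0,0,0,0,40]
  ]
}}

```text
time: 42.5
tool_pos: [0.4308, 0.2962, 0.0692]
tcp_rot: [-1.367, 2.825, 0.001]
wrist_force: [0.2, 0.6, -0.4]
width: 0.469
```

Emit:
{"name": "play_rows", "arguments": {
  "motion": [
    [0,0,0,0,5],
    [0,0,0,0,5],
    [0,0,0,0,5],
    [0,0,0,0,5],
    [0,0,0,0,5]
  ]
}}

```text
time: 43.12
tool_pos: [0.4302, 0.2955, 0.0682]
tcp_rot: [-1.368, 2.827, -0.0]
wrist_force: [-0.0, -2.5, 5.4]
width: 0.159
```

```bash
python3 - <<'E'
from h import *
s=read_state();print(s["wrist_force"],s["torque"]);plan([.4304,.2963,.067],91,s)
E
```

```text
[-0.0039 -2.4529  5.4452] [-0.3087 -0.0038 -0.0282]
now [0.4302 0.2955 0.0682] yawy 141.7 q6 -1.92 t 43.12 w 0.159 shift [-0.0007  0.0003  0.0012] turn(tool z) 0.1407 = 50.7 deg
```

Emit:
{"name": "play_rows", "arguments": {
  "motion": [
    [0,0,0,0.0235,5],
    [0,0,0,0.0235,5],
    [0,0,0,0.0235,5],
    [0,0,0,0.0235,5],
    [0,0,0,0.0235,5]
  ]
}}

```text
time: 43.75
tool_pos: [0.429, 0.2976, 0.0682]
tcp_rot: [0.247, -3.131, -0.007]
wrist_force: [-4.3, 6.3, 5.3]
width: 0.157
```

Emit:
{"name": "play_rows", "arguments": {
  "motion": [
    [0,0,0,0.0232,5],
    [0,0,0,0,5],
    [0,0,0,0,5]
  ]
}}

```text
time: 44.12
tool_pos: [0.429, 0.2981, 0.0682]
tcp_rot: [0.025, -3.141, -0.008]
wrist_force: [-4.7, 7.7, 5.7]
width: 0.158
```

```bash
python3 - <<'E'
from h import *
s=read_state();print(s["wrist_force"],s["torque"]);plan([.4304,.2963,.067],91,s)
E
```

```text
[-4.7248  7.7122  5.6848] [ 1.2766  0.7235 -0.0009]
now [0.429  0.2981 0.0682] yawy 90.9 q6 -1.03 t 44.12 w 0.158 shift [-0.0014 -0.0019  0.0012] turn(tool z) -0.0002 = -0.1 deg
```

Emit:
{"name": "play_rows", "arguments": {
  "motion": [
    [0,0,0,0,40],
    [0,0,0,0,40],
    [0,0,0,0,40],
    [0,0,0,0,40],
    [0,0,-0.03,0,40]
  ]
}}

```text
time: 44.75
tool_pos: [0.4273, 0.2938, 0.095]
tcp_rot: [0.027, -3.136, 0.005]
wrist_force: [0.7, 0.4, -0.0]
width: 0.468
```

Emit:
{"name": "play_rows", "arguments": {
  "motion": [
    [0,0,-0.05,0,40],
    [0,0,-0.05,0,40],
    [0,0,-0.05,0,40],
    [0,0,0,0,40],
    [0,0,0,0,40]
  ]
}}

```text
time: 45.38
tool_pos: [0.4293, 0.2951, 0.247]
tcp_rot: [0.027, -3.141, 0.0]
wrist_force: [0.2, 1.1, -0.8]
width: 0.466
```

```bash
python3 - <<'E'
from h import *
s=read_state();print(s["wrist_force"])
i,im=snap("wrist","w11.png");np.save("w11.npy",i["pose"])
c=[.4304,.2963]
def px(z,r,a): return w2px(i,[[c[0]+r*np.cos(np.radians(a)),c[1]+r*np.sin(np.radians(a)),z]])[0]
g=im.astype(float)
samp=lambda p:cv2.remap(im,np.float32([[p[0]]]),np.float32([[p[1]]]),cv2.INTER_LINEAR)[0,0].astype(int)
A=np.arange(-60,100,3)
w=[sum(samp(px(.0885,r,a)).min() for r in(11,13,15,17)) for a in A];print("white line peaks",sorted(zip(w,A))[-6:])
bl=[max(int(samp(px(.0535,r,a))[2])-int(samp(px(.0535,r,a))[0]) for r in(26,28)) for a in []]
f=lambda p:samp(p)[2]-samp(p)[0]
bl=[f(px(.0535,.028,a))+f(px(.0535,.025,a)) for a in A];print("blue",sorted(zip(bl,A))[-4:])
w=[sum(samp(px(.0885,r,a)).min() for r in(.008,.011,.014,.017)) for a in A];print("white",sorted(zip(w,A))[-5:])
d=[-f(px(.04,.044,a)) for a in A];print("orange",sorted(zip(d,A))[-5:])
# same on the earlier picture for the ring
i=camera_info("wrist");i["pose"]=np.load("w10.npy");im=cv2.imread("pics/w10.png")[:,:,::-1].copy()
bl=[f(px(.0535,.028,a))+f(px(.0535,.025,a)) for a in A];print("blue before",sorted(zip(bl,A))[-4:])
w=[sum(samp(px(.0885,r,a)).min() for r in(.008,.011,.014,.017)) for a in A];print("white before",sorted(zip(w,A))[-5:])
d=[-f(px(.04,.044,a)) for a in A];print("orange before",sorted(zip(d,A))[-5:])
E
```

```text
[ 0.2404  1.0576 -0.8312]
white line peaks [(np.int64(0), np.int64(84)), (np.int64(0), np.int64(87)), (np.int64(0), np.int64(90)), (np.int64(0), np.int64(93)), (np.int64(0), np.int64(96)), (np.int64(0), np.int64(99))]
blue [(np.int64(24), np.int64(-9)), (np.int64(30), np.int64(-18)), (np.int64(115), np.int64(-12)), (np.int64(120), np.int64(-15))]
white [(np.int64(515), np.int64(15)), (np.int64(597), np.int64(3)), (np.int64(604), np.int64(12)), (np.int64(653), np.int64(6)), (np.int64(653), np.int64(9))]
orange [(np.int64(46), np.int64(9)), (np.int64(60), np.int64(-3)), (np.int64(122), np.int64(3)), (np.int64(123), np.int64(6)), (np.int64(124), np.int64(0))]
blue before [(np.int64(31), np.int64(-18)), (np.int64(55), np.int64(-9)), (np.int64(132), np.int64(-15)), (np.int64(148), np.int64(-12))]
white before [(np.int64(525), np.int64(57)), (np.int64(573), np.int64(45)), (np.int64(628), np.int64(54)), (np.int64(652), np.int64(48)), (np.int64(668), np.int64(51))]
orange before [(np.int64(55), np.int64(-3)), (np.int64(57), np.int64(9)), (np.int64(121), np.int64(3)), (np.int64(122), np.int64(0)), (np.int64(123), np.int64(6))]
```

```bash
cat >> h.py <<'E'
def line(i,im):
    """direction and end points of the white line on the knob (z .0885), and its dot"""
    H=np.float64
    gx=np.arange(.405,.457,.00025);gy=np.arange(.27,.322,.00025)
    X,Y=np.meshgrid(gx,gy)
    p=w2px(i,np.c_[X.ravel(),Y.ravel(),np.full(X.size,.0885)]).astype(np.float32)
    g=cv2.remap(im,p[:,0].reshape(X.shape),p[:,1].reshape(X.shape),cv2.INTER_CUBIC)
    m=((g.min(2)>135)&((X-.4304)**2+(Y-.2963)**2<.022**2)).astype(np.uint8)
    n,L,st,_=cv2.connectedComponentsWithStats(m)
    for k in range(1,n):
        if st[k,4]<150: continue
        x,y=X[L==k],Y[L==k];P=np.c_[x,y];c=P.mean(0);v=np.linalg.svd(P-c,full_matrices=False)[2][0]
        t=(P-c)@v;print("comp",st[k,4],c,"ang %.1f"%((np.degrees(np.arctan2(v[1],v[0]))+90)%180-90),"len",np.ptp(t),"axis by 16..:")
    return g
E
python3 - <<'E'
from h import *
i=camera_info("wrist")
for n in("w10","w11"):
    i["pose"]=np.load(n+".npy");g=line(i,cv2.imread(f"pics/{n}.png")[:,:,::-1].copy());cv2.imwrite(f"pics/r{n}.png",cv2.resize(g,(400,400))[:,:,::-1])
cv2.imwrite("pics/c8.png",np.hstack([cv2.imread("pics/rw10.png"),cv2.imread("pics/rw11.png")]))
E
```

```text
comp 803 [0.4383 0.3058] ang 51.8 len 0.018155572682912714 axis by 16..:
comp 871 [0.4423 0.2981] ang -0.3 len 0.01800364891532001 axis by 16..:
```

Emit:
{"name": "play_rows", "arguments": {
  "motion": [
    [0,0,-0.05,0,40],
    [0,0,-0.05,0,40],
    [0,0,0,0,40]
  ]
}}

```text
time: 45.8
tool_pos: [0.431, 0.2963, 0.3505]
tcp_rot: [-0.027, 3.137, 0.005]
wrist_force: [0.1, 0.1, -0.7]
width: 0.472
```

```bash
python3 - <<'E'
from h import *
i=camera_info("wrist");i["pose"]=np.load("w11.npy");im=cv2.imread("pics/w11.png")[:,:,::-1].copy()
gx=np.arange(.36,.56,.0005);gy=np.arange(.21,.39,.0005);X,Y=np.meshgrid(gx,gy)
def warp(z):
    p=w2px(i,np.c_[X.ravel(),Y.ravel(),np.full(X.size,z)]).astype(np.float32)
    return cv2.remap(im,p[:,0].reshape(X.shape),p[:,1].reshape(X.shape),cv2.INTER_CUBIC).astype(int)
g=warp(.04);m=(g[...,0]-g[...,2])>60
d=np.array([X[m].mean(),Y[m].mean()]);print("dot",d,m.sum())
# plate's long edges: bright plate -> dark base, subpixel per column/row
gr=g.sum(2)/3
for lo,hi in((.225,.25),(.34,.375)):
    r=(gy>lo)&(gy<hi); xs=[];ys=[]
    for k in np.nonzero((gx>.39)&(gx<.47))[0]:
        e=np.abs(np.gradient(cv2.GaussianBlur(gr[r,k].reshape(-1,1),(1,7),0).ravel())); ys.append(gy[r][e.argmax()]);xs.append(gx[k])
    f=np.polyfit(xs,ys,1);q=np.abs(np.polyval(f,xs)-ys)<.001
    f=np.polyfit(np.array(xs)[q],np.array(ys)[q],1);print("edge",lo,np.degrees(np.arctan(f[0])),q.mean())
a=np.array(g.clip(0,255),np.uint8)
s,S=snap("scene");t,T=snap("top")
A=cv2.resize(S[110:310,250:470],(440,400),interpolation=cv2.INTER_CUBIC);B=cv2.resize(T[165:320,150:365],(360,260),interpolation=cv2.INTER_CUBIC)
can=np.zeros((560,800,3),np.uint8);can[:400,:440]=A;can[:260,440:]=B;can[265:558,440:766]=cv2.resize(a,(326,293))
cv2.imwrite("pics/final.png",can[:,:,::-1])
E
```

```text
dot [0.4754 0.2985] 274
edge 0.225 0.9030539210465698 0.9811320754716981Traceback (most recent call last):
  File "<stdin>", line 16, in <module>
    raise TypeError("expected non-empty vector for x")
TypeError: expected non-empty vector for x
```

```bash
python3 - <<'E'
from h import *
i,W=snap("wrist");s,S=snap("scene");t,T=snap("top")
A=cv2.resize(S[110:310,250:470],(440,400),interpolation=cv2.INTER_CUBIC);B=cv2.resize(T[165:320,150:365],(360,260),interpolation=cv2.INTER_CUBIC)
C=cv2.resize(W[:300],(360,300*360//640))
can=np.zeros((560,800,3),np.uint8);can[:400,:440]=A;can[:260,440:]=B;can[265:265+C.shape[0],440:]=C
cv2.imwrite("pics/final.png",can[:,:,::-1]);line(i,W)
E
```

```text
comp 857 [0.4421 0.298 ] ang 1.2 len 0.017522867836177194 axis by 16..:
```

View pics/final.png

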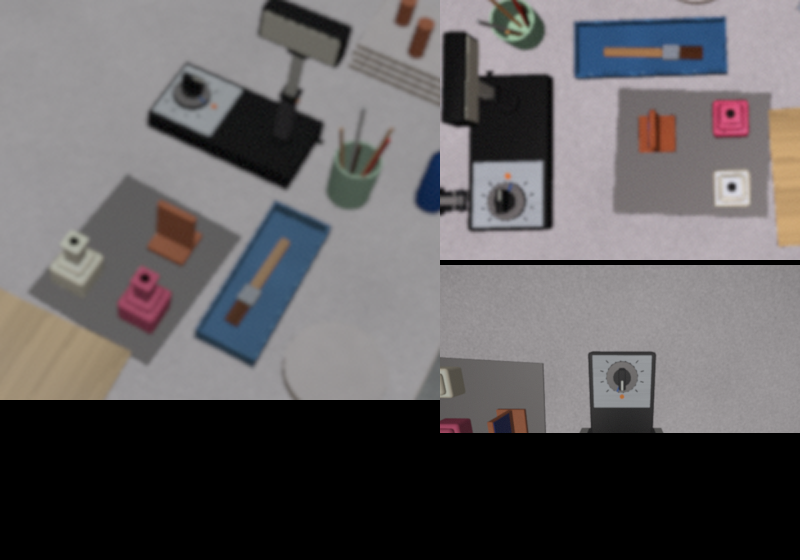

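The final picture shows the tile, with its blue face to the lamp, and both vases upright on the photo board. The brush is in the tray and the lamp is up. The knob line measures 0–1°, against a lamp yaw of about 0.9°.

```bash
python3 -c "
from workcell import *;print(read_state()['time']);print(finish_job())"
```

```text
45.95
the job is handed in; nothing more can be done
None
```

The job is done as asked, in the order asked, and handed in at about 46 s of the 208 s allowed.

- **Brush:** it lies in the blue tray, clear of the photo board.
- **Lamp:** the mast was drawn up to its stop, where the pull levelled off at about 20 N. The orange lock button showed as out, but only as a blurred patch in the scene camera.
- **Pieces:** only the blue tile and the white and pink vases were present. All three stand upright on the photo board, with the tile's glazed face towards the lamp. The tile had been knocked about 25 mm aside mid-run, so I measured it again before gripping it.
- **Knob:** its white line read -0.3° in one picture and 1.2° in another. The lamp's own direction is about 0.9°, so the line is within about 1.2° of the orange dot. The colour ring's mark was in the same place before and after, to within the measurement.

The only checks that disagreed were those two knob readings and the knob axis, which came out about 2 mm apart between pictures. That is within the camera calibration. No grip slackened noticeably.

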